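Pack specimen pots in the latched transport case

TASK

Pack the specimen pots for transport: pinch the two release buttons on the sides of the case's front handle together to unlatch the lid, lift the lid back until it rests on its stop and let go, then stand every yellow-capped specimen pot upright inside the case. Then shut the lid again fully so that both catches hold and both buttons are sprung out. Leave the other things on the bench where they are.

Things in the scene. Friction and masses are not known exactly. Their poses are not given: they have to be found in the camera images.
- case: grey transport case fixed to the bench, on 2 mm feet, outside 118 (x) by 230 (y), 72 mm tall when shut. Origin at the centre of its underside; x axis from the front (handle side) to the back (hinge side), y along its length to the left, z up. Base tray: walls 4, floor 3 mm; front and end walls 36 mm high, back wall 68 mm. Two small steel keepers on the front wall, y = +-18 to 24, z = 29 to 34 mm, 20 mm long.
- case_in (a point): centre of the tray's inner floor, 5 mm above the bench; axes as the case's. Clear inside 110 (x) by 222 mm (y): up to three pots stand in a row along y; 80 mm apart (y = -80, 0, 80) leaves room for fingers that close along y, with x = -22 mm for room before the open lid. Shut, the lid's underside is 66 mm above this floor: pots fit standing only.
- lid_hinge (a point): middle of the hinge axis, which runs along the case's y at x = +59, z = 70 mm in the case's frame. The lid is a shell: front and end walls hang 34 mm below this axis when shut and point forward when it stands open; its front wall is 118 mm from the axis. Lid about 0.25 kg.
- lid (a joint): lid angle, rad: 0 shut, grows as its front rises, 1.75 (100 degrees) open on its stop, where it rests by its own weight; let go below about 1.6 it falls shut. Latched it is held under 0.02; about 0.09 means it lies on the catches unlatched. It latches if pushed down at the handle with about 10 N (sloped catches), or if brought down with the buttons held in and these are then let go.
- handle (a point): middle of the black handle block on the lid's front wall, midway between the release buttons on their axis; turns with the lid, y axis = the buttons' axis. Lid shut: x = -87, y = 0, z = 57 mm in the case's frame (146 mm before, 13 mm below the hinge axis). Block 42 mm out from the wall, 48 mm wide, 26 mm tall; buttons 28 mm out from the wall. Lid open: the block points up.
- release_l (a joint): left (+y) button, white, round, 20 mm in diameter, on the side of the handle block, standing 7 mm out (62 mm across both). Travel in m: 0 out, 0.006 fully in (toward the middle); spring 3 N at rest, 6 N fully in. It draws a steel hook from under a keeper, free beyond about 0.003. Both must be in at once for the lid to rise; once it is up they may come out.
- release_r (a joint): right (-y) button, the mirror image of the left one
- pot_0: specimen pot with a plain white body (46 mm across, 50 mm tall) and a yellow screw cap (51 mm across, 12 mm tall), 62 mm tall in all, about 140 g with its sample (the weight is at the bottom), upright on the bench; origin at the centre of its underside, z axis up. It may be absent from a run. It stands in the 17 cm wide gap on the right between the tall reagent carton (0.23 m high, just right of the case) and the analyser; fingers that close along the room's x fit there.
- pot_1: specimen pot with a plain white body (46 mm across, 50 mm tall) and a yellow screw cap (51 mm across, 12 mm tall), 62 mm tall in all, about 140 g with its sample (the weight is at the bottom), upright on the bench; origin at the centre of its underside, z axis up. It may be absent from a run. It stands in the 17 cm wide gap on the right between the tall reagent carton (0.23 m high, just right of the case) and the analyser; fingers that close along the room's x fit there.
- pot_2: specimen pot with a plain white body (46 mm across, 50 mm tall) and a yellow screw cap (51 mm across, 12 mm tall), 62 mm tall in all, about 140 g with its sample (the weight is at the bottom), upright on the bench; origin at the centre of its underside, z axis up. It may be absent from a run. It stands left of the case; beyond it is a round centrifuge (centre x 0.69, y 0.53 m, 0.25 m across, 0.15 m tall).
- white_pot: bystander: plain white lidded pot, 59 mm across, 100 mm tall, no yellow cap; not to be packed. Origin at the centre of its underside.
- timer: bystander: bench timer, 24 x 66 x 66 mm. Origin at the centre of its underside.
- spray: bystander: slim white bottle, 38 mm across, 132 mm tall. Origin at the centre of its underside.
Not all that is in view belongs to the job. What is shaped like the pot_0 but green is not meant.

How it is judged:
On the way, in this order (a step that is already met when the one before it is completed fails the run):
1. both release buttons are pinched in by the gripper while the lid is still down (value of joint each of release_l, release_r above 0.0032 m and value of joint lid below 0.1 rad and contact force between the fingers and release_l above 0.5 N and contact force between the fingers and release_r above 0.5 N), for 0.1 s.
2. the lid rests open on its stop, let go (value of joint lid between 1.69 and 1.8 rad and contact force between the fingers and lid below 0.2 N), for 0.4 s.
At the end, for the whole second after the job is handed in: every pot present stands inside the case (tilt under 0.2 rad, at rest), the lid is shut (under 0.025 rad), and both buttons are sprung out (under 1.5 mm), so both catches hold (x of pot_0 in the frame of case between -0.036 and 0.036 m and y of pot_0 in the frame of case between -0.092 and 0.092 m and z of pot_0 in the frame of case between -0.005 and 0.012 m and angle between each of pot_0, pot_1, pot_2's own z axis and vertical below 0.2 rad and linear speed of each of pot_0, pot_1, pot_2 below 0.03 m/s and x of pot_1 in the frame of case between -0.036 and 0.036 m and y of pot_1 in the frame of case between -0.092 and 0.092 m and z of pot_1 in the frame of case between -0.005 and 0.012 m and x of pot_2 in the frame of case between -0.036 and 0.036 m and y of pot_2 in the frame of case between -0.092 and 0.092 m and z of pot_2 in the frame of case between -0.005 and 0.012 m and value of joint lid below 0.025 rad and value of joint each of release_l, release_r below 0.0015 m); the robot touches nothing.
It fails at once if a bystander is shifted by more than 40 mm (distance of any of white_pot, timer, spray from where it was at the start of the episode above 0.04 m).
Of pot_0, pot_1, pot_2 only 2 to 3 are there at a start; the rules pass over those that are not, and their reading is None.
At some moment in a run one of pot_2 may be knocked a few centimetres aside while the robot is not near it.
Once in a run the grip may slacken for a moment while it holds something.
It also fails if it takes over 210 s, if anything falls off the work surface, if the arm or the gripper's body presses on something with over 40 N, if the wrist force passes 120 N, or if a joint passes its speed limit or range.

ROBOT

A 7-joint arm with a two-finger parallel gripper is mounted at the origin on a cart in front of the work surface, level with it; the furniture and walls round the work are solid. World frame = base frame: x ahead of the robot, y to its left, z up, the work surface at z = 0. Lengths are in m, angles in rad, forces in N, time in s.
With the tool pointing down it reaches from about 0.425 to 0.95 m from the base axis. Payload 4.7 kg.
Tool frame: the origin (TCP) lies between the finger pads; the fingertips stand 22 mm ahead of it and the grasp point (between the pads) lies 3 mm ahead of it; z points along the fingers, y is the direction in which the jaws open and shut (so a half turn about z gives the same grasp; the last joint's range is limited). The gripper opens to 85 mm and grips with 20 to 120 N. Pads are 22 mm wide; open, the fingers measure 114 mm over their backs; the gripper's body (76 mm by 85 mm) begins 54 mm behind the grasp point. The pads swing forward as they close: fully open they stand 13 mm farther back than shut.
Start: joints at [-1.254, 0.469, -0.049, 1.532, 0.024, 1.141, -0.082], TCP at [0.229, 0.635, 0.231] pointing down, gripper open.
Joint ranges: [-2.59, 2.59], [-0.33, 1.99], [-1.39, 1.29], [0.1, 2.45], [-1.04, 4.18], [0.21, 1.99], [-2.66, 2.66]. Speed limits (rad/s): [2.57, 2.57, 3.14, 3.14, 3.14, 3.14, 3.14].

INTERFACE

Orientations are given as a rotation vector (axis times angle).
In Python, from plant import arm gives the robot as it stands.
- The arm moves only by the tool servo_tool, never from a script. Its argument "steps" is a list of rows, each a list of 4 numbers: the shift along the tool's x, y, z in m, then the turn about the tool's z in degrees. A call has 1 to 12 rows; each row shifts and turns the pose as measured when the row begins, along the tool's axes as they then stand; what a row does not reach is not made up. A row lasts 1/12 s, in which the tool goes at most 41.7 mm and 7.16 degrees, less where a joint would pass 70% of its speed; a pose out of reach is approached as far as the arm can. A call is refused whole if a number of a shift passes 0.0417 or a number of a turn 7.16, either way. A call with a gripper value outside its range is refused whole. "hand" is the gripper's target within -1 to 1 (fully open at 1, half-way at 0, shut at -1), set as the call begins (left out, the last holds). The fingers move at their own pace and stop on an object; "squeeze" is the grip in N (left out, the last holds). Time passes only in rows, so rows that do not move let the fingers close. It gives the time, the measured TCP pose, the force and the opening at its end, in the units of the state.
- arm.get_obs(): the state, without advancing time (a new reading comes with each control period).
- arm.get_image(name): name is "scene" or "top"; returns the picture (420x560x3 uint8, red, green, blue); there is no depth.
- arm.camera_params(name): a dict with "mtx" (3x3 intrinsics, pixels), "R" (3x3) and "t" (3): a world point X has camera coordinates R X + t. Camera axes: x right, y down, z forward; pixel columns grow to the right and rows downward; lengths in m; the calibration is good to about 2 mm. A picture is of the moment at which its call begins. camera_params takes no time and is no camera call.
- arm.job_done(): hands the job in, once; it reports no verdict.
The state is a dict: "t": time; "qpos": joint angles; "qvel": joint speeds; "joint_efforts": joint torques, N m; "ee_pos": TCP position; "ee_rot": TCP orientation; "force": force on the tool from outside, world axes, zero at the start; "wrist_torque": the same for the moment, N m; "width": finger opening in m.
Only numpy, scipy, OpenCV 4.12 (cv2) and the standard library are available. Lean on these libraries where they do the work, as an engineer would, in place of code of your own. Each camera call takes 0.05 s, during which the arm holds its last target.

## Working session

There is one attempt and no reset: what is moved stays moved. The work goes in short steps, Python scripts to look and compute and a tool call to move; the robot and the scene stay as the last step left them, time stands still between calls to the robot, and variables do not carry over. Pictures are saved under pics/ and viewed, and the job is handed in when it is done.

Besides the shell and the picture viewer there is one more tool, called after "Emit:" as name(argument=value, ...) on one line, values as JSON. servo_tool: Moves the arm, as the interface text tells. Its arguments: {"type":"object","properties":{"steps":{"type":"array","items":{"type":"array","items":{"type":"number"}}},"hand":{"type":"number"},"squeeze":{"type":"number"}},"required":["steps"]}

```bash
ls; mkdir -p pics; python3 - <<'E'
from plant import arm
import cv2,numpy as np
o=arm.get_obs()
print({k:np.round(v,3) for k,v in o.items()})
for n in("scene","top"):
    im=arm.get_image(n); cv2.imwrite(f"pics/{n}0.png",im[:,:,::-1])
    p=arm.camera_params(n); print(n,p['mtx'].round(1).tolist(),p['R'].round(4).tolist(),p['t'].round(4).tolist(), (-p['R'].T@p['t']).round(3))
E
```

```text
pics
{'t': np.float64(0.0), 'qpos': array([-1.254,  0.469, -0.049,  1.534,  0.024,  1.141, -0.082]), 'qvel': array([ 0.001, -0.001, -0.001, -0.   , -0.001, -0.003, -0.001]), 'joint_efforts': array([ 0.0000e+00, -5.1032e+01, -4.6000e-02, -2.3771e+01,  1.1000e-02,
        8.0000e-03,  0.0000e+00]), 'ee_pos': array([0.229, 0.635, 0.229]), 'ee_rot': array([-5.400e-01, -3.095e+00,  3.000e-03]), 'force': array([ 0.594, -0.493, -0.625]), 'wrist_torque': array([-0.013, -0.044, -0.036]), 'width': np.float64(0.085)}
scene [[411.8, 0.0, 270.8], [0.0, 411.8, 209.7], [0.0, 0.0, 1.0]] [[0.9118, -0.4104, 0.0118], [-0.3156, -0.719, -0.6192], [0.2626, 0.5609, -0.7851]] [-0.4561, 0.3296, 1.0483] [ 0.245 -0.538  1.033]
top [[435.9, 0.0, 286.2], [0.0, 435.9, 209.5], [0.0, 0.0, 1.0]] [[0.0263, -0.9996, 0.0085], [-0.9821, -0.0274, -0.1862], [0.1864, -0.0034, -0.9825]] [0.1412, 0.5728, 1.417] [0.295 0.162 1.498]
```

View pics/scene0.png

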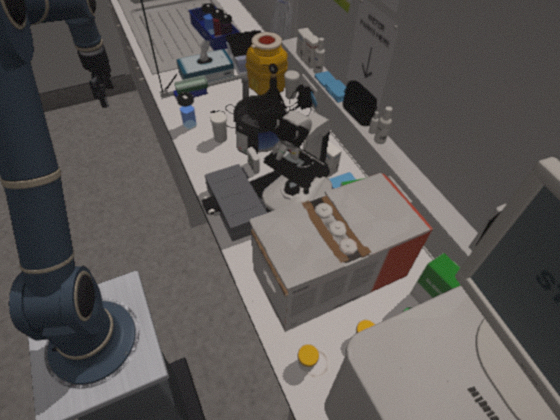

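View pics/top0.png

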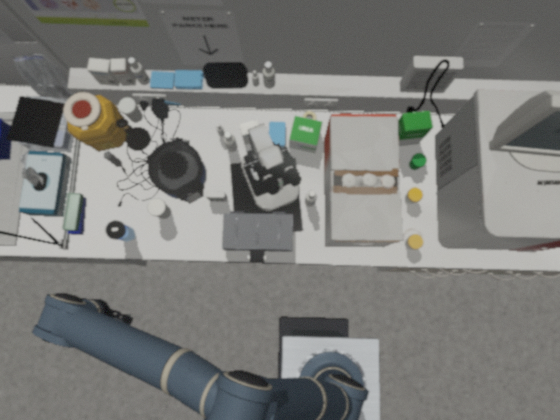

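```bash
python3 - <<'E'
import cv2,numpy as np
t=cv2.imread("pics/top0.png");s=cv2.imread("pics/scene0.png")
cv2.imwrite("pics/a.png",cv2.resize(t[80:280,60:320],None,fx=3,fy=3,interpolation=cv2.INTER_CUBIC))
cv2.imwrite("pics/b.png",cv2.resize(t[80:280,300:500],None,fx=3,fy=3,interpolation=cv2.INTER_CUBIC))
cv2.imwrite("pics/c.png",cv2.resize(s[60:260,140:400],None,fx=3,fy=3,interpolation=cv2.INTER_CUBIC))
E
```

```text
(no output)
```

View pics/a.png

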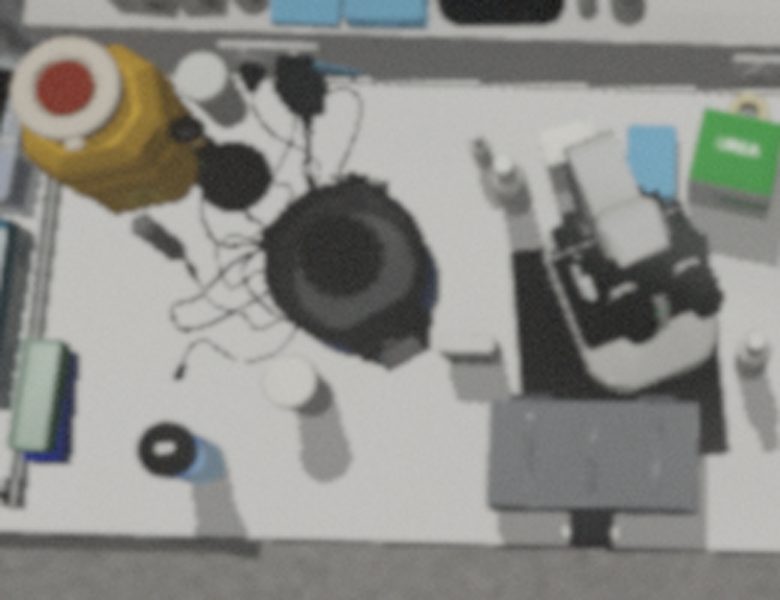

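View pics/b.png

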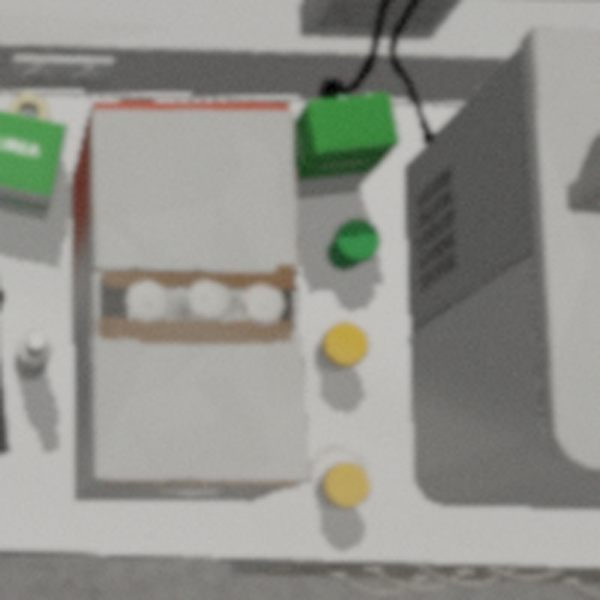

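View pics/c.png

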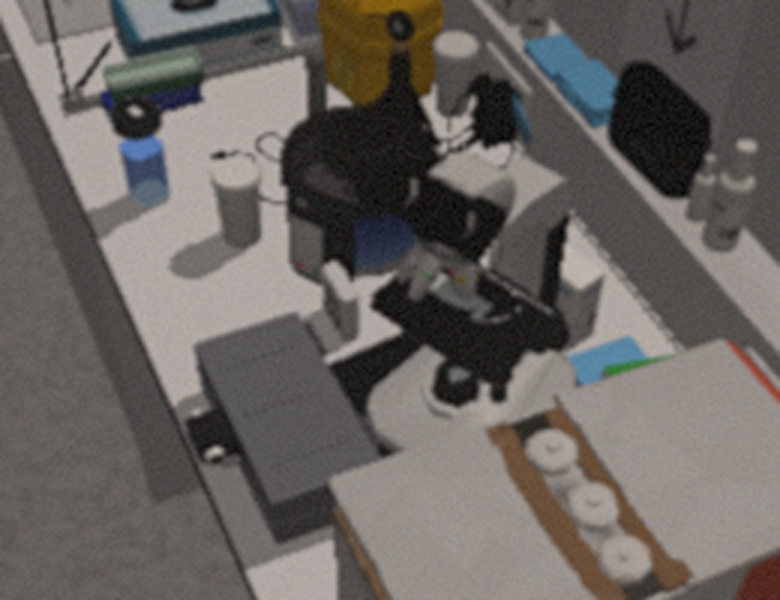

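```bash
cat > h.py <<'E'
from plant import arm
import cv2,numpy as np
from scipy.spatial.transform import Rotation as Rn
P={n:arm.camera_params(n) for n in("scene","top")}
def ray(n,u,v,z):
    p=P[n]; c=-p['R'].T@p['t']; d=p['R'].T@np.linalg.inv(p['mtx'])@[u,v,1]
    return c+d*(z-c[2])/d[2]
def proj(n,X):
    p=P[n]; q=p['mtx']@(p['R']@np.asarray(X)+p['t']); return q[:2]/q[2]
def ee():
    o=arm.get_obs(); return o['ee_pos'],Rn.from_rotvec(o['ee_rot']).as_matrix(),o
def snap(name,crop=None,f=1,cam="top"):
    im=arm.get_image(cam)[:,:,::-1]
    cv2.imwrite(f"pics/{name}_full.png",im)
    if crop: x0,y0,x1,y1=crop; im=im[y0:y1,x0:x1]
    cv2.imwrite(f"pics/{name}.png",cv2.resize(im,None,fx=f,fy=f,interpolation=cv2.INTER_CUBIC)); 
E
python3 - <<'E'
from h import *
for u,v in [(225,212.3),(292.7,213.7),(293.3,249.3),(222.7,250)]: print(ray("top",u,v,.074).round(4))
print('btn block', ray("top",60+592/3,80+528/3,.07).round(4))
for n,u,v in[("top",60+565/3,80+530/3),("top",60+616/3,80+530/3),("scene",140+213/3,60+453/3)]: print('button',ray(n,u,v,.059).round(4))
# yellow caps
for n in("top","scene"):
    im=cv2.imread(f"pics/{n}0.png"); h=cv2.cvtColor(im,cv2.COLOR_BGR2HSV)
    m=cv2.inRange(h,(18,110,120),(32,255,255)); k,l,st,c=cv2.connectedComponentsWithStats(m)
    for i in range(1,k):
        if st[i,4]>40: print(n,c[i].round(1),st[i],ray(n,*c[i],.06).round(3))
E
```

```text
[0.5497 0.3595 0.074 ]
[0.5512 0.1349 0.074 ]
[0.4331 0.1302 0.074 ]
[0.4246 0.3604 0.074 ]
btn block [0.4084 0.247  0.07  ]
button [0.4063 0.2772 0.059 ]
button [0.4078 0.2213 0.059 ]
button [0.4041 0.225  0.059 ]
top [ 96.  120.9] [ 68  95  46  44 707] [0.863 0.826 0.06 ]
top [414.5 194.4] [408 188  14  14 145] [ 0.632 -0.276  0.06 ]
top [415.  241.2] [409 235  13  13 124] [ 0.472 -0.273  0.06 ]
scene [273.5  57. ] [255  46  32  18 244] [0.92  0.906 0.06 ]
scene [364.2 324.9] [357 320  18  12 130] [ 0.633 -0.267  0.06 ]
scene [308.1 354.7] [298 345  21  21 342] [ 0.472 -0.276  0.06 ]
```

```bash
python3 - <<'E'
from h import *
acc=sum(arm.get_image("top").astype(float) for _ in range(6))/6
im=acc.astype(np.uint8)[:,:,::-1]; cv2.imwrite("pics/top1.png",im)
c=cv2.resize(im[205:268,215:305],None,fx=8,fy=8,interpolation=cv2.INTER_CUBIC)
cv2.imwrite("pics/d.png",c)
E
```

```text
(no output)
```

View pics/d.png

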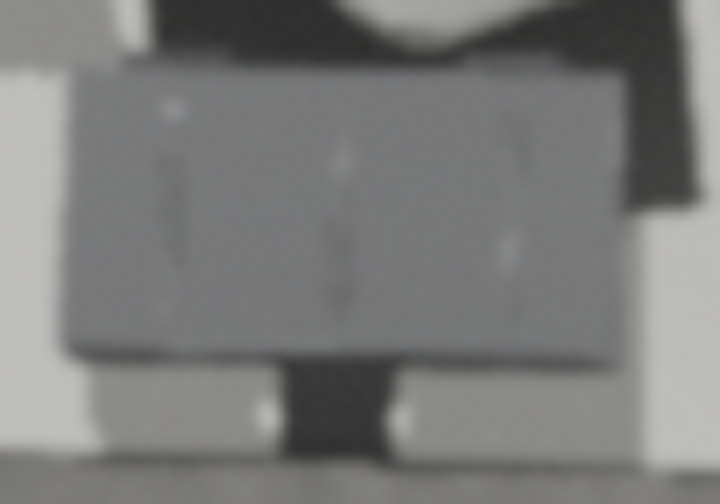

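```bash
cat >> h.py <<'E'
def caseT(p):
    x,y,a=p; c,s=np.cos(a),np.sin(a)
    return lambda q: np.array([x+c*q[0]-s*q[1],y+s*q[0]+c*q[1],q[2]])
E
python3 - <<'E'
from h import *
from scipy.optimize import least_squares
U=lambda c:np.array([215+(c[0]+.5)/8-.5,205+(c[1]+.5)/8-.5])
obs=[((.059,.115,.072),(78,68)),((.059,-.115,.072),(626,72)),((-.059,-.115,.072),(617,354)),((-.059,.115,.072),(66,346)),
 ((-.087,.028,.06),(270,417)),((-.087,-.028,.06),(398,420))]
f=lambda p: np.concatenate([proj("top",caseT(p)(q))-U(c) for q,c in obs])
r=least_squares(f,[.49,.246,.02]); print(r.x, (f(r.x)*8).round(1).reshape(-1,2).tolist())
p=r.x
im=cv2.imread("pics/top1.png"); 
for cam,src in(("top","top1"),("scene","scene0")):
    im=cv2.imread(f"pics/{src}.png"); 
    for q in [(sx*.059,sy*.115,z) for sx in(-1,1) for sy in(-1,1) for z in(.072,)]+[(-.087,.031,.057),(-.087,-.031,.057),(-.101,.024,.07),(-.101,-.024,.07)]:
        print(cam,q,proj(cam,caseT(p)(q)).round(1))
s=cv2.imread("pics/scene0.png")
x0,y0=195,150
c=cv2.resize(s[y0:y0+100,x0:x0+100],None,fx=6,fy=6,interpolation=cv2.INTER_CUBIC)
for q in [(sx*.059,sy*.115,.072) for sx in(-1,1) for sy in(-1,1)]+[(-.087,.031,.057),(-.087,-.031,.057),(-.101,-.024,.07)]:
    u=proj("scene",caseT(p)(q)); cv2.circle(c,tuple(int(v) for v in (u-[x0,y0]+.5)*6),2,(0,0,255),-1)
cv2.imwrite("pics/e.png",c)
E
```

```text
[0.49215613 0.24927075 0.00705843] [[-6.3, -7.1], [-0.4, 0.2], [3.8, 2.0], [-7.6, -1.3], [1.1, 3.0], [9.4, 2.7]]
top (-0.059, -0.115, 0.072) [292.2 249.1]
top (-0.059, 0.115, 0.072) [221.9 247.7]
top (0.059, -0.115, 0.072) [292.8 213.6]
top (0.059, 0.115, 0.072) [223.5 212.2]
top (-0.087, 0.031, 0.057) [247.6 257.1]
top (-0.087, -0.031, 0.057) [266.4 257.5]
top (-0.101, 0.024, 0.07) [249.3 261.1]
top (-0.101, -0.024, 0.07) [264.  261.4]
scene (-0.059, -0.115, 0.072) [230.9 227.8]
scene (-0.059, 0.115, 0.072) [204.6 174.2]
scene (0.059, -0.115, 0.072) [268.3 214.5]
scene (0.059, 0.115, 0.072) [239.1 163.4]
scene (-0.087, 0.031, 0.057) [205.5 198.5]
scene (-0.087, -0.031, 0.057) [212.3 213. ]
scene (-0.101, 0.024, 0.07) [201.3 198.8]
scene (-0.101, -0.024, 0.07) [206.6 210.2]
```

View pics/e.png

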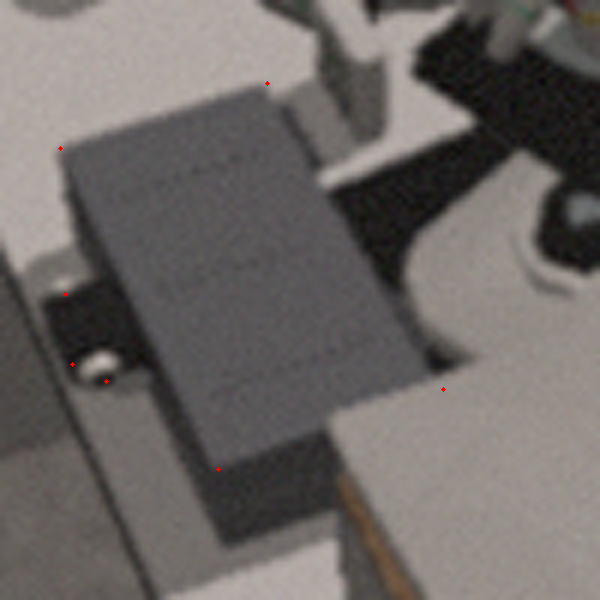

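```bash
cat >> h.py <<'E'
def plan(x,y,z,jaw):
    """jaw: desired world yaw (deg) of tool y axis, mod 180"""
    p,R,o=ee(); d=np.array([x,y,z])-p
    cur=np.degrees(np.arctan2(R[1,1],R[0,1])); t=(jaw-cur+90)%180-90
    print("t",o['t'].round(2),"pos",p.round(4),"jawyaw",cur.round(2),"toolz",R[:,2].round(3),"w",o['width'].round(4),"F",o['force'].round(1))
    print(" world d",d.round(4)," tool d",(R.T@d).round(4)," turn about tool z",(-t).round(1)," q",o['qpos'].round(2))
E
python3 - <<'E'
from h import *
plan(.405,.250,.25,90)
# line fits on averaged image
g=cv2.cvtColor(cv2.imread("pics/top1.png"),cv2.COLOR_BGR2GRAY).astype(float)
def edge(prof):
    d=np.abs(np.gradient(prof)); i=d.argmax(); w=d[max(0,i-2):i+3]; return max(0,i-2)+(w*np.arange(len(w))).sum()/w.sum()
L=[(229.. __class__ if 0 else 0) for _ in []]
res={}
res['back']=[(u,208+edge(g[208:220,u])) for u in range(232,290,3)]
res['left']=[(218+edge(g[v,218:230]),v) for v in range(217,246,3)]
res['right']=[(286+edge(g[v,286:300]),v) for v in range(233,246,2)]
res['front']=[(u,243+edge(g[243:254,u])) for u in list(range(227,247,3))+list(range(267,288,3))]
for k,v in res.items():
    W=np.array([ray("top",a,b,.072)[:2] for a,b in v]); i=0 if k in('left','right') else 1
    pf=np.polyfit(W[:,i],W[:,1-i],1); print(k,"slope",pf[0].round(4),"at mid",np.polyval(pf,.49 if i==0 else .25).round(4),"sd",np.std(W[:,1-i]-np.polyval(pf,W[:,i])).round(4))
E
```

```text
Traceback (most recent call last):
  File "h.py", line 24, in plan
    print("t",o['t'].round(2),"pos",p.round(4),"jawyaw",cur.round(2),"toolz",R[:,2].round(3),"w",o['width'].round(4),"F",o['force'].round(1))
              ^^^^^^^^^^^^
AttributeError: 'float' object has no attribute 'round'
```

```bash
sed -i "s/o\['t'\].round(2)/round(float(o['t']),2)/; s/o\['width'\].round(4)/round(float(o['width']),4)/" h.py
python3 - <<'E'
from h import *
plan(.405,.250,.25,90)
g=cv2.cvtColor(cv2.imread("pics/top1.png"),cv2.COLOR_BGR2GRAY).astype(float)
def edge(prof):
    d=np.abs(np.gradient(prof)); i=d.argmax(); a=max(0,i-2); w=d[a:i+3]; return a+(w*np.arange(len(w))).sum()/w.sum()
res={}
res['back']=[(u,208+edge(g[208:220,u])) for u in range(232,290,3)]
res['left']=[(218+edge(g[v,218:230]),v) for v in range(217,246,3)]
res['right']=[(286+edge(g[v,286:300]),v) for v in range(233,246,2)]
res['front']=[(u,243+edge(g[243:254,u])) for u in list(range(227,247,3))+list(range(267,288,3))]
res['blockL']=[(247+edge(g[v,247:256]),v) for v in range(254,256)]
for k,v in res.items():
    W=np.array([ray("top",a,b,.072)[:2] for a,b in v]); i=0 if k in('left','right','blockL') else 1
    pf=np.polyfit(W[:,i],W[:,1-i],1); print(k,"slope",pf[0].round(4),"at mid",np.polyval(pf,.49 if i==0 else .25).round(4),"sd",np.std(W[:,1-i]-np.polyval(pf,W[:,i])).round(4))
for v in(252,254,256): print(g[v,240:275].round().astype(int))
E
```

```text
t 0.4 pos [0.2287 0.635  0.2304] jawyaw 70.19 toolz [-0. -0. -1.] w 0.0851 F [-0.8 -0.5 -0.3]
 world d [ 0.1763 -0.385   0.0196]  tool d [-0.2963 -0.3025 -0.0196]  turn about tool z -19.8  q [-1.25  0.47 -0.05  1.53  0.02  1.14 -0.08]
back slope -0.0446 at mid 0.5554 sd 0.0057
left slope 0.0071 at mid 0.3651 sd 0.0004
right slope 0.0177 at mid 0.1266 sd 0.0001
front slope -0.0045 at mid 0.4258 sd 0.0005
blockL slope 0.1264 at mid 0.2815 sd 0.0
[139 138 137 138 137 138 138 138 133 116  86  63  57  56  58  57  58  57
  57  58  56  57  59  68  98 123 132 131 131 129 130 128 129 129 129]
[140 138 139 140 139 139 141 146 146 128  90  62  56  56  55  55  56  57
  58  53  56  58  59  77 110 133 141 140 138 139 139 139 139 137 139]
[140 139 140 139 138 141 149 167 176 156 108  65  54  55  55  55  54  54
  54  55  54  58  69 108 148 163 154 142 139 139 139 138 139 139 140]
```

```bash
python3 - <<'E'
from h import *
im=(sum(arm.get_image("scene").astype(float) for _ in range(6))/6).astype(np.uint8)[:,:,::-1]
x0,y0,x1,y1=195,170,245,250;f=7
c=cv2.resize(im[y0:y1,x0:x1],None,fx=f,fy=f,interpolation=cv2.INTER_CUBIC)
p=(.492,.2495,.006)
th=np.linspace(0,2*np.pi,24,endpoint=False)
pts=[(-.087+.01*np.cos(a),-.031,.059+.01*np.sin(a)) for a in th]+[(-.059,-.115,z) for z in(.0,.038,.074)]+[(-.101,s*.024,z) for s in(-1,1) for z in(.046,.072)]
for q in pts:
    u=proj("scene",caseT(p)(q)); cv2.circle(c,tuple(int(v) for v in (u-[x0,y0]+.5)*f),1,(0,0,255),-1)
c=np.hstack([cv2.resize(im[y0:y1,x0:x1],None,fx=f,fy=f,interpolation=cv2.INTER_CUBIC),c])
cv2.imwrite("pics/f.png",c)
E
```

```text
(no output)
```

View pics/f.png

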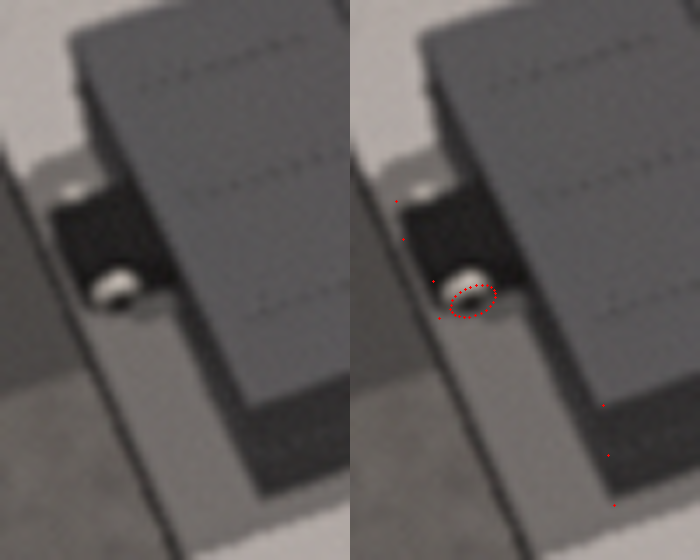

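Emit:
servo_tool(steps=[[0,0,0,-6.6],[0,0,0,-6.6],[0,0,0,-6.6],[0,0,0,0]], hand=1)

```text
t: 1.03
ee_pos: [0.2286, 0.6352, 0.2307]
ee_rot: [-0.024, 3.141, 0.0]
force: [0.3, -1.1, -0.4]
width: 0.0852
```

```bash
python3 -c "
from h import *
plan(.4055,.249,.2,90.3)"
```

```text
t 1.03 pos [0.2286 0.6352 0.2307] jawyaw 90.88 toolz [ 0.  0. -1.] w 0.0852 F [ 0.3 -1.1 -0.4]
 world d [ 0.1769 -0.3862 -0.0307]  tool d [-0.1709 -0.3888  0.0307]  turn about tool z 0.6  q [-1.2   0.47 -0.13  1.53  0.06  1.14  0.25]
```

Emit:
servo_tool(steps=[[-0.014,-0.032,0.0,0],[-0.014,-0.032,0.0,0],[-0.014,-0.032,0.0,0],[-0.014,-0.032,0,0],[-0.014,-0.032,0,0],[-0.014,-0.032,0,0],[-0.014,-0.032,0,0],[-0.014,-0.032,0,0],[-0.014,-0.032,0,0],[-0.014,-0.032,0,0],[-0.014,-0.032,0,0],[0,0,0,0.6]])

```text
t: 2.03
ee_pos: [0.3873, 0.2702, 0.2285]
ee_rot: [-0.047, -3.14, -0.011]
force: [-0.4, 0.1, -0.5]
width: 0.0851
```

```bash
python3 -c "
from h import *
plan(.4055,.249,.11,90.3)"
```

```text
t 2.03 pos [0.3873 0.2702 0.2285] jawyaw 88.29 toolz [-0.001  0.007 -1.   ] w 0.0851 F [-0.4  0.1 -0.5]
 world d [ 0.0182 -0.0212 -0.1185]  tool d [-0.019  -0.0214  0.1183]  turn about tool z -2.0  q [-0.71  0.14  0.02  2.   -0.01  1.    0.85]
```

Emit:
servo_tool(steps=[[-0.019,-0.022,0,-2],[0,0,0.03,0],[0,0,0.03,0],[0,0,0.03,0],[0,0,0.02,0],[0,0,0,0]])

```text
t: 2.53
ee_pos: [0.4121, 0.2466, 0.1196]
ee_rot: [0.036, 3.13, 0.025]
force: [-0.5, -0.6, -0.8]
width: 0.0852
```

```bash
python3 -c "
from h import *
plan(.4055,.249,.061,90.3)
snap('g',(200,190,310,290),6)"
```

```text
t 2.53 pos [0.4121 0.2466 0.1196] jawyaw 88.7 toolz [ 0.011  0.016 -1.   ] w 0.0852 F [-0.5 -0.6 -0.8]
 world d [-0.0066  0.0024 -0.0586]  tool d [0.0073 0.0013 0.0585]  turn about tool z -1.6  q [-0.66  0.29  0.04  2.11 -0.03  0.73  0.95]
```

View pics/g.png

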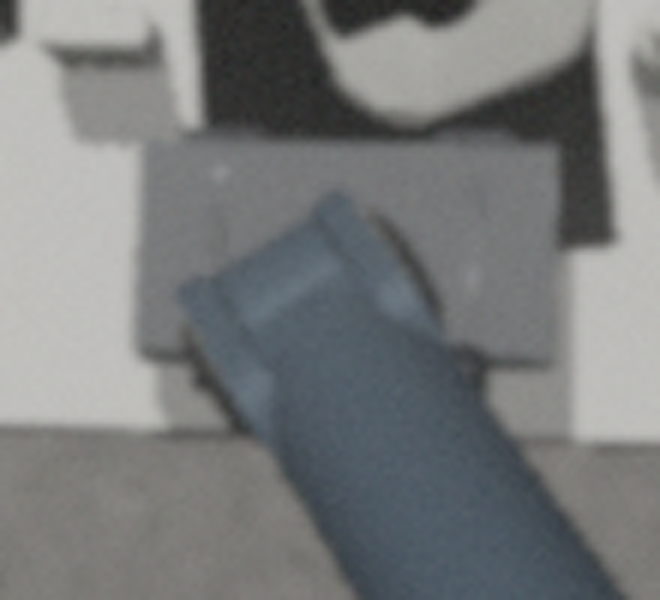

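Emit:
servo_tool(steps=[[0.008,0.002,0.014,-0.8],[0,0,0.014,-0.8],[0,0,0.014,0],[0,0,0.014,0],[0,0,0.003,0],[0,0,0,0]])

```text
t: 3.08
ee_pos: [0.4117, 0.2567, 0.0694]
ee_rot: [0.002, 3.115, 0.043]
force: [0.1, -0.3, -0.9]
width: 0.085
```

```bash
python3 -c "
from h import *
plan(.4055,.249,.061,90.3)
snap('h',(190,170,250,240),8,'scene')"
```

```text
t 3.08 pos [0.4117 0.2567 0.0694] jawyaw 89.94 toolz [ 0.027  0.028 -0.999] w 0.085 F [ 0.1 -0.3 -0.9]
 world d [-0.0062 -0.0077 -0.0084]  tool d [ 0.0065 -0.0079  0.008 ]  turn about tool z -0.4  q [-0.66  0.37  0.03  2.15 -0.03  0.59  0.96]
```

View pics/h.png

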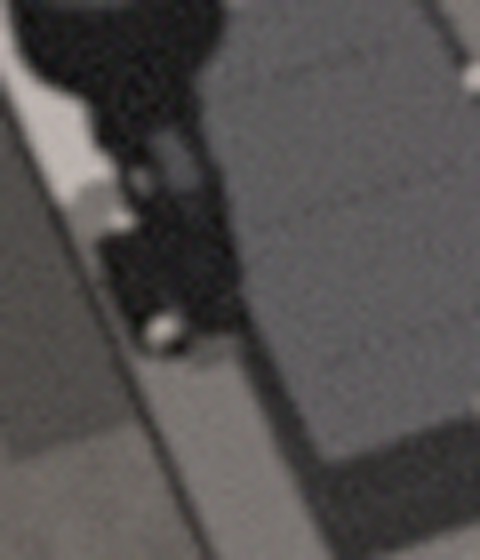

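Emit:
servo_tool(steps=[[0.003,-0.004,0.003,0],[0.003,-0.004,0.003,0],[0.0,0.0,0.002,0],[0,0,0,0]])

```text
t: 3.47
ee_pos: [0.4077, 0.2498, 0.0645]
ee_rot: [0.004, 3.108, 0.051]
force: [-0.5, 0.0, -0.0]
width: 0.0855
```

```bash
python3 -c "
from h import *
plan(.4055,.249,.061,90.3)
"
```

```text
t 3.47 pos [0.4077 0.2498 0.0645] jawyaw 89.89 toolz [ 0.033  0.032 -0.999] w 0.0855 F [-0.5  0.  -0. ]
 world d [-0.0022 -0.0008 -0.0035]  tool d [ 0.0023 -0.001   0.0034]  turn about tool z -0.4  q [-0.66  0.36  0.03  2.17 -0.03  0.56  0.96]
```

Emit:
servo_tool(steps=[[0.002,-0.001,0.003,0],[0,0,0,0],[0,0,0,0],[0,0,0,0],[0,0,0,0],[0,0,0,0],[0,0,0,0],[0,0,0,0]], hand=-1, squeeze=30)

```text
t: 4.13
ee_pos: [0.4062, 0.2519, 0.0642]
ee_rot: [0.002, 3.106, 0.059]
force: [-0.2, 0.8, 0.4]
width: 0.0468
```

```bash
python3 -c "
from h import *
plan(.4055,.249,.061,90.3)
snap('i',(190,170,250,240),8,'scene')"
```

```text
t 4.13 pos [0.4062 0.2519 0.0642] jawyaw 89.95 toolz [ 0.035  0.038 -0.999] w 0.0468 F [-0.2  0.8  0.4]
 world d [-0.0007 -0.0029 -0.0032]  tool d [ 0.0008 -0.003   0.003 ]  turn about tool z -0.3  q [-0.66  0.36  0.02  2.18 -0.03  0.55  0.96]
```

View pics/i.png

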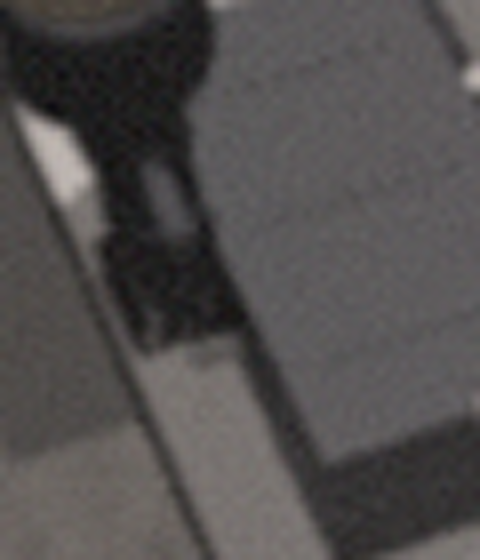

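```bash
cat >> h.py <<'E'
HN=np.array([.551,.249,.071]); 
def hp(th):
    c,s=np.cos(th),np.sin(th); return HN+[-.146*c-.013*s,0,.146*s-.013*c]
OFF=np.array([.0012,.0025,.006])
def arc(n,dth,off=OFF):
    p,R,o=ee(); v=p-off-HN; th=np.arctan2(v[2],-v[0])+np.arctan2(.013,.146)
    print("t",round(float(o['t']),2),"pos",p.round(4),"theta",th.round(3),"r",np.hypot(v[0],v[2]).round(4),"toolz",R[:,2].round(3),"w",round(float(o['width']),4),"F",o['force'].round(1))
    q=p
    for i in range(n):
        t=hp(th+dth*(i+1))+off; d=R.T@(t-q); q=t; print((d*1000).round(1).tolist(),end=' ')
    print()
E
python3 -c "
from h import *
arc(10,.045)"
```

```text
t 4.18 pos [0.4062 0.2519 0.0642] theta 0.001 r 0.1466 toolz [ 0.035  0.038 -0.999] w 0.0471 F [-0.2 -0.1 -1.5]
[0.2, -0.1, -6.6] [-0.1, 0.2, -6.6] [-0.4, 0.2, -6.6] [-0.7, 0.2, -6.6] [-1.0, 0.2, -6.5] [-1.3, 0.2, -6.5] [-1.6, 0.2, -6.4] [-1.9, 0.2, -6.3] [-2.1, 0.2, -6.2] [-2.4, 0.2, -6.1]
```

Emit:
servo_tool(steps=[[0,0,-0.006,0],[0,0,-0.007,0],[0,0,-0.007,0],[-0.001,0,-0.007,0],[-0.001,0,-0.007,0],[-0.001,0,-0.006,0]])

```text
t: 4.68
ee_pos: [0.4113, 0.2518, 0.1081]
ee_rot: [0.006, 3.099, 0.065]
force: [5.4, 1.1, -4.0]
width: 0.0466
```

```bash
python3 -c "
from h import *
arc(12,.05)
snap('j',(190,150,280,240),7,'scene')"
```

```text
t 4.68 pos [0.4113 0.2518 0.1081] theta 0.306 r 0.1443 toolz [ 0.042  0.042 -0.998] w 0.0466 F [ 5.4  1.1 -4. ]
[0.1, 0.0, -7.6] [-2.4, 0.3, -6.9] [-2.7, 0.3, -6.8] [-3.1, 0.3, -6.6] [-3.4, 0.3, -6.5] [-3.7, 0.3, -6.3] [-4.0, 0.3, -6.1] [-4.3, 0.3, -5.9] [-4.6, 0.3, -5.7] [-4.9, 0.2, -5.4] [-5.2, 0.2, -5.2] [-5.4, 0.2, -4.9]
```

View pics/j.png

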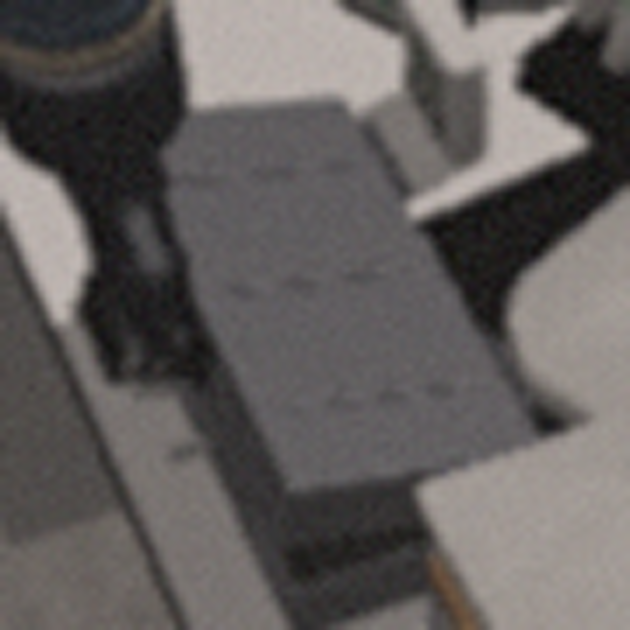

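Emit:
servo_tool(steps=[[-0.001,0,-0.0075,0],[-0.002,0,-0.007,0],[-0.0025,0,-0.007,0],[-0.003,0,-0.0065,0],[-0.0035,0,-0.0065,0],[-0.004,0,-0.006,0],[-0.004,0,-0.006,0],[-0.0045,0,-0.006,0],[-0.005,0,-0.0055,0]])

```text
t: 5.48
ee_pos: [0.4475, 0.252, 0.1737]
ee_rot: [0.008, 3.078, 0.081]
force: [5.7, 3.6, -8.0]
width: 0.0464
```

```bash
python3 -c "
from h import *
arc(12,.05)
"
```

```text
t 5.48 pos [0.4475 0.252  0.1737] theta 0.834 r 0.1425 toolz [ 0.063  0.052 -0.997] w 0.0464 F [ 5.7  3.6 -8. ]
[-2.6, -0.0, -7.9] [-5.7, 0.3, -4.6] [-5.9, 0.3, -4.4] [-6.1, 0.3, -4.1] [-6.3, 0.2, -3.7] [-6.5, 0.2, -3.4] [-6.6, 0.2, -3.1] [-6.8, 0.2, -2.8] [-6.9, 0.2, -2.4] [-7.0, 0.2, -2.1] [-7.1, 0.1, -1.7] [-7.2, 0.1, -1.4]
```

Emit:
servo_tool(steps=[[-0.004,0,-0.007,0],[-0.0055,0,-0.005,0],[-0.006,0,-0.0045,0],[-0.006,0,-0.004,0],[-0.0065,0,-0.004,0],[-0.0065,0,-0.0035,0],[-0.0065,0,-0.003,0],[-0.007,0,-0.003,0]])

```text
t: 6.15
ee_pos: [0.4918, 0.2524, 0.2078]
ee_rot: [0.002, 3.085, 0.082]
force: [0.7, 3.9, -7.2]
width: 0.0456
```

```bash
python3 -c "
from h import *
arc(12,.05)
snap('k',(190,120,330,240),5,'scene')"
```

```text
t 6.15 pos [0.4918 0.2524 0.2078] theta 1.227 r 0.1441 toolz [ 0.056  0.053 -0.997] w 0.0456 F [ 0.7  3.9 -7.2]
[-6.0, -0.6, -4.9] [-7.0, 0.1, -2.2] [-7.1, 0.1, -1.8] [-7.2, 0.1, -1.5] [-7.2, 0.1, -1.1] [-7.3, 0.1, -0.7] [-7.3, 0.0, -0.4] [-7.3, 0.0, -0.0] [-7.3, 0.0, 0.3] [-7.3, -0.0, 0.7] [-7.2, -0.0, 1.1] [-7.2, -0.1, 1.4]
```

View pics/k.png

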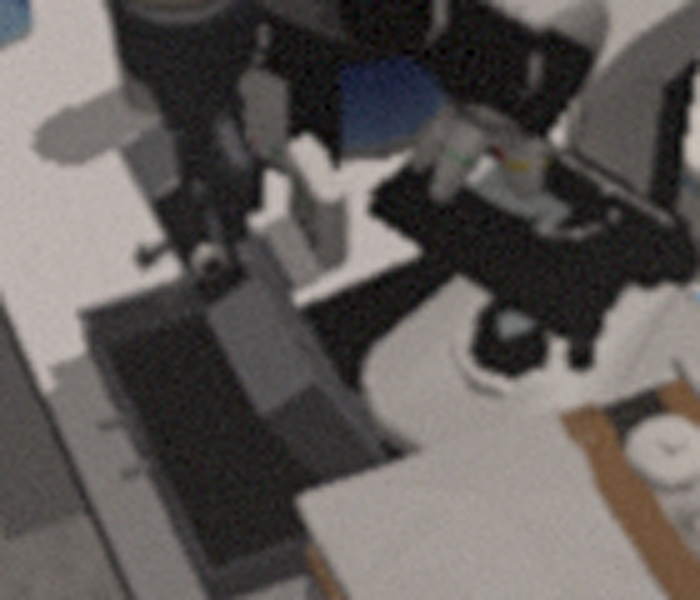

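Emit:
servo_tool(steps=[[-0.006,0,-0.002,0],[-0.007,0,-0.002,0],[-0.007,0,-0.0015,0],[-0.007,0,-0.0015,0],[-0.007,0,-0.001,0],[-0.007,0,-0.0005,0]])

```text
t: 6.7
ee_pos: [0.5344, 0.2528, 0.2204]
ee_rot: [-0.0, 3.089, 0.083]
force: [-1.4, 2.8, -2.0]
width: 0.0456
```

```bash
python3 -c "
from h import *
arc(12,.05)
snap('l',(190,120,330,240),5,'scene')"
```

```text
t 6.7 pos [0.5344 0.2528 0.2204] theta 1.536 r 0.1445 toolz [ 0.052  0.054 -0.997] w 0.0456 F [-1.4  2.8 -2. ]
[-7.2, -1.1, -2.5] [-7.3, 0.0, 0.0] [-7.3, -0.0, 0.4] [-7.3, -0.0, 0.8] [-7.2, -0.1, 1.1] [-7.2, -0.1, 1.5] [-7.1, -0.1, 1.8] [-7.0, -0.1, 2.2] [-6.9, -0.1, 2.5] [-6.7, -0.1, 2.9] [-6.6, -0.2, 3.2] [-6.4, -0.2, 3.5]
```

View pics/l.png

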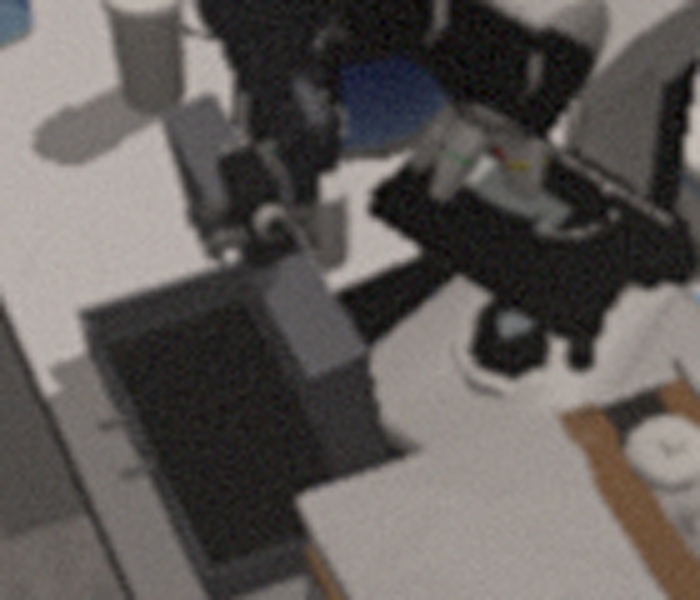

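Emit:
servo_tool(steps=[[-0.007,0,0,0],[-0.007,0,0,0],[-0.007,0,0.0005,0],[-0.007,0,0.001,0],[-0.006,0,0.001,0]])

```text
t: 7.17
ee_pos: [0.5735, 0.2531, 0.2214]
ee_rot: [0.0, 3.086, 0.085]
force: [0.2, 2.5, -1.4]
width: 0.045
```

```bash
python3 -c "
from h import *
arc(6,.05)
snap('m',(190,120,330,240),5,'scene')
snap('n',(190,150,330,270),5,'top')"
```

```text
t 7.17 pos [0.5735 0.2531 0.2214] theta 1.806 r 0.1459 toolz [ 0.055  0.055 -0.997] w 0.045 F [ 0.2  2.5 -1.4]
[-7.3, -1.6, 0.9] [-7.1, -0.1, 2.0] [-6.9, -0.1, 2.3] [-6.8, -0.1, 2.7] [-6.7, -0.2, 3.0] [-6.5, -0.2, 3.4]
```

View pics/m.png

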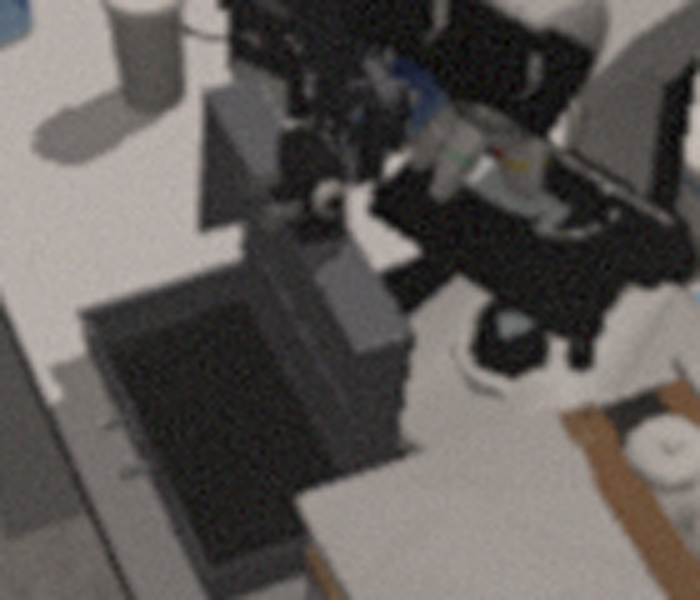

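View pics/n.png

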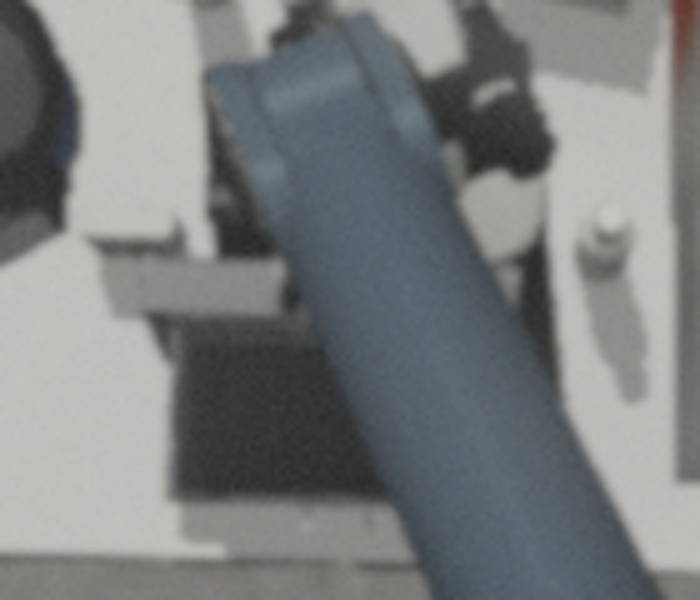

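```bash
python3 -c "
from h import *
for th in np.arange(1.3,1.85,.05): print(round(th,2),((proj('scene',hp(th)+[0,-.031,0])-[190,120])*5).round(), hp(th).round(3))
"
```

```text
1.3 [245. 243.] [0.499 0.249 0.208]
1.35 [257. 236.] [0.506 0.249 0.211]
1.4 [268. 230.] [0.513 0.249 0.213]
1.45 [280. 224.] [0.521 0.249 0.214]
1.5 [292. 219.] [0.528 0.249 0.216]
1.55 [304. 214.] [0.535 0.249 0.217]
1.6 [316. 209.] [0.542 0.249 0.217]
1.65 [329. 205.] [0.55  0.249 0.218]
1.7 [341. 202.] [0.557 0.249 0.217]
1.75 [353. 198.] [0.564 0.249 0.217]
1.8 [365. 196.] [0.572 0.249 0.216]
```

Emit:
servo_tool(steps=[[-0.005,0,0.001,0],[-0.005,0,0.001,0],[0,0,0,0]])

```text
t: 7.52
ee_pos: [0.5847, 0.2532, 0.2199]
ee_rot: [0.001, 3.085, 0.085]
force: [-0.3, 2.9, -0.4]
width: 0.0449
```

```bash
python3 -c "
from h import *
arc(1,.05)
snap('o',(190,120,330,240),5,'scene')"
```

```text
t 7.52 pos [0.5847 0.2532 0.2199] theta 1.883 r 0.1465 toolz [ 0.055  0.055 -0.997] w 0.0449 F [-0.3  2.9 -0.4]
[-7.0, -1.8, 2.1]
```

View pics/o.png

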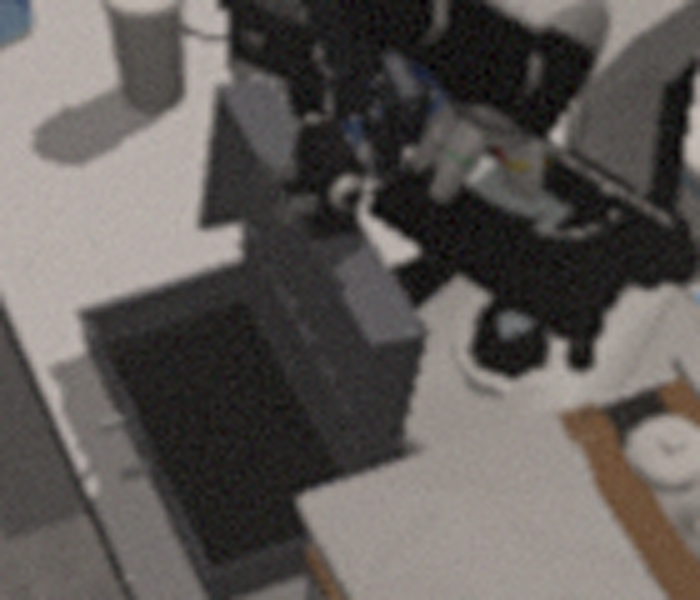

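Emit:
servo_tool(steps=[[-0.004,0,0.001,0],[-0.002,0,0.0,0],[0,0,0,0]])

```text
t: 7.82
ee_pos: [0.5845, 0.2532, 0.2198]
ee_rot: [-0.002, 3.099, 0.082]
force: [0.5, 2.7, 0.1]
width: 0.0446
```

```bash
python3 -c "
from h import *
arc(1,.05)
snap('p',(190,120,330,240),5,'scene')"
```

```text
t 7.82 pos [0.5845 0.2532 0.2198] theta 1.882 r 0.1464 toolz [ 0.041  0.053 -0.998] w 0.0446 F [0.5 2.7 0.1]
[-7.1, -1.8, 1.8]
```

View pics/p.png

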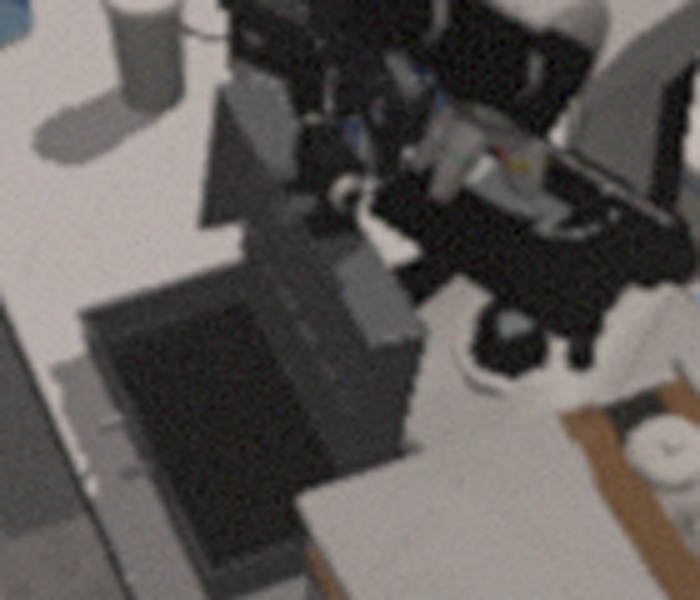

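Emit:
servo_tool(steps=[[0,0,0,0],[0,0,0,0],[0,0,0,0],[0,0,0,0],[0,0,0,0]], hand=1)

```text
t: 8.28
ee_pos: [0.5871, 0.2484, 0.2199]
ee_rot: [0.003, 3.095, 0.073]
force: [0.5, 0.3, -0.5]
width: 0.0854
```

```bash
python3 -c "
from h import *
arc(1,.05)
snap('q',(190,120,330,240),5,'scene')"
```

```text
t 8.28 pos [0.5871 0.2484 0.2199] theta 1.899 r 0.1471 toolz [ 0.046  0.047 -0.998] w 0.0854 F [ 0.5  0.3 -0.5]
[-6.8, 3.0, 2.9]
```

View pics/q.png

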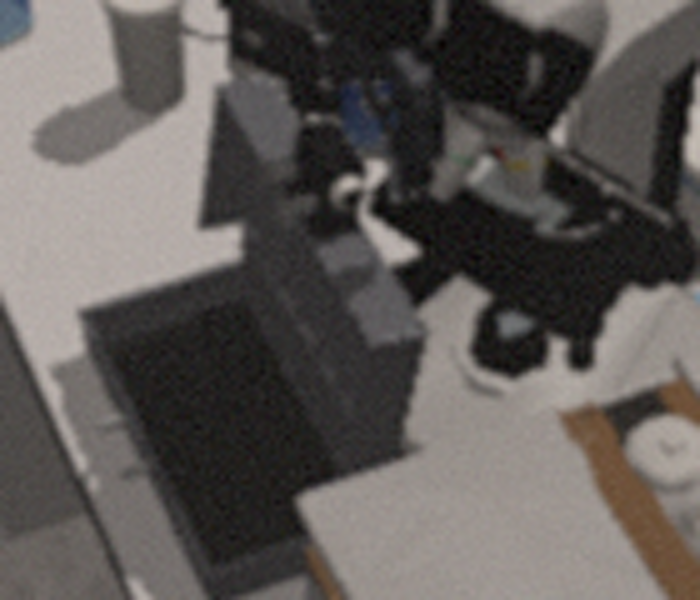

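Emit:
servo_tool(steps=[[0,0,-0.012,0],[0,0,-0.02,0],[0,0,-0.03,0],[0,0,-0.03,0],[0,0,-0.03,0],[0,0,-0.02,0],[0.03,0,0,0],[0.03,0,0,0],[0.03,0,0,0],[0,0,0,0]])

```text
t: 9.17
ee_pos: [0.4894, 0.2393, 0.3721]
ee_rot: [0.01, 3.088, 0.074]
force: [-0.1, 0.0, -0.3]
width: 0.0851
```

```bash
python3 -c "
from h import *
plan(.472,-.274,.36,0)
snap('r',(190,120,330,240),5,'scene')"
```

```text
t 9.17 pos [0.4894 0.2393 0.3721] jawyaw 89.68 toolz [ 0.053  0.048 -0.997] w 0.0851 F [-0.1  0.  -0.3]
 world d [-0.0174 -0.5133 -0.0121]  tool d [ 0.0139 -0.5134 -0.0133]  turn about tool z 89.7  q [-0.59  0.12  0.07  1.69 -0.03  1.26  1.05]
```

View pics/r.png

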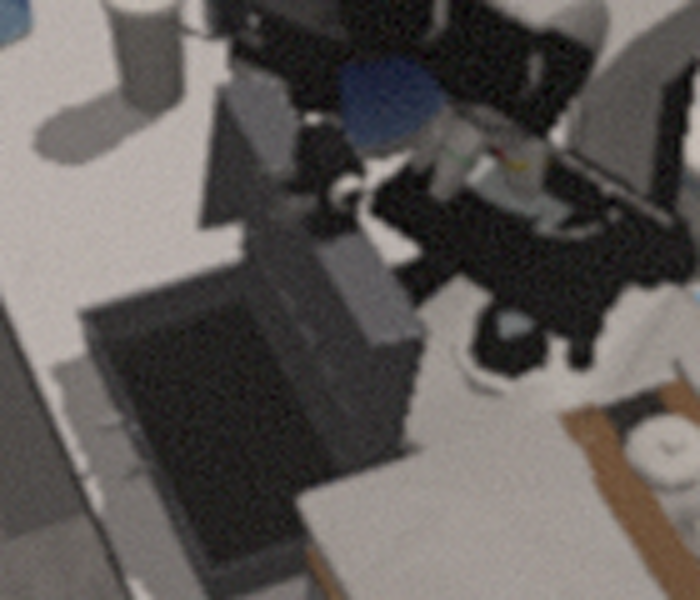

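Emit:
servo_tool(steps=[[0,-0.03,0,7],[0,-0.03,0,7],[0,-0.03,0,7],[0,-0.02,0,7],[0,0,0,7],[0,0,0,7],[0,0,0,7],[0,0,0,7],[0,0,0,7],[0,0,0,7],[0,0,0,7],[0,0,0,7]])

```text
t: 10.22
ee_pos: [0.4836, 0.1204, 0.375]
ee_rot: [2.129, 2.279, 0.132]
force: [-0.3, 0.8, -0.5]
width: 0.0857
```

```bash
python3 -c "
from h import *
plan(.472,-.274,.36,0)"
```

```text
t 10.22 pos [0.4836 0.1204 0.375 ] jawyaw 3.82 toolz [ 0.072  0.048 -0.996] w 0.0857 F [-0.3  0.8 -0.5]
 world d [-0.0116 -0.3944 -0.015 ]  tool d [-0.3929 -0.0389 -0.0049]  turn about tool z 3.8  q [-0.5   0.02  0.2   1.79 -0.03  1.25 -0.23]
```

Emit:
servo_tool(steps=[[-0.036,-0.004,0,3.8],[-0.036,-0.002,0,0],[-0.036,-0.002,0,0],[-0.036,-0.002,0,0],[-0.036,-0.002,0,0],[-0.036,-0.002,0,0],[-0.036,-0.002,0,0],[-0.036,0,0,0],[-0.036,0,0,0],[-0.036,0,0,0],[-0.02,0,0,0],[0,0,0,0]])

```text
t: 11.22
ee_pos: [0.4767, -0.2849, 0.3645]
ee_rot: [2.202, 2.185, 0.134]
force: [-0.6, 0.1, -0.4]
width: 0.0855
```

```bash
python3 -c "
from h import *
plan(.472,-.274,.2,0)
snap('s',(360,130,480,280),4,'top')"
```

```text
t 11.22 pos [ 0.4767 -0.2849  0.3645] jawyaw -0.54 toolz [ 0.087  0.035 -0.996] w 0.0855 F [-0.6  0.1 -0.4]
 world d [-0.0047  0.0109 -0.1645]  tool d [ 0.005  -0.019   0.1637]  turn about tool z -0.5  q [-0.03  0.16  0.62  1.7  -0.18  1.27  0.62]
```

View pics/s_full.png

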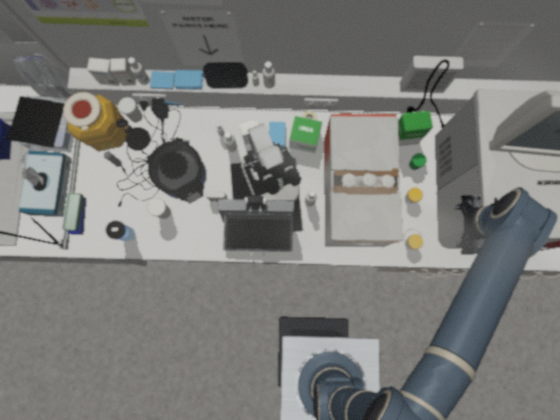

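Emit:
servo_tool(steps=[[0.001,-0.003,0.02,0],[0.001,-0.003,0.02,0],[0.001,-0.003,0.02,0],[0.001,-0.003,0.02,0],[0.001,-0.003,0.02,0],[0,-0.002,0.02,0],[0,-0.002,0.02,0],[0,0,0.015,0],[0,0,0,0]])

```text
t: 12.02
ee_pos: [0.4803, -0.2648, 0.2076]
ee_rot: [2.18, 2.198, 0.146]
force: [-0.7, 0.6, 0.7]
width: 0.0852
```

```bash
python3 -c "
from h import *
plan(.472,-.274,.12,0)
snap('t',(360,130,520,280),5,'top');snap('u',(230,260,450,420),3,'scene')"
```

```text
t 12.02 pos [ 0.4803 -0.2648  0.2076] jawyaw 0.36 toolz [ 0.096  0.037 -0.995] w 0.0852 F [-0.7  0.6  0.7]
 world d [-0.0083 -0.0092 -0.0876]  tool d [-0.0123 -0.0168  0.086 ]  turn about tool z 0.4  q [ 0.    0.28  0.57  1.93 -0.29  0.93  0.73]
```

View pics/t.png

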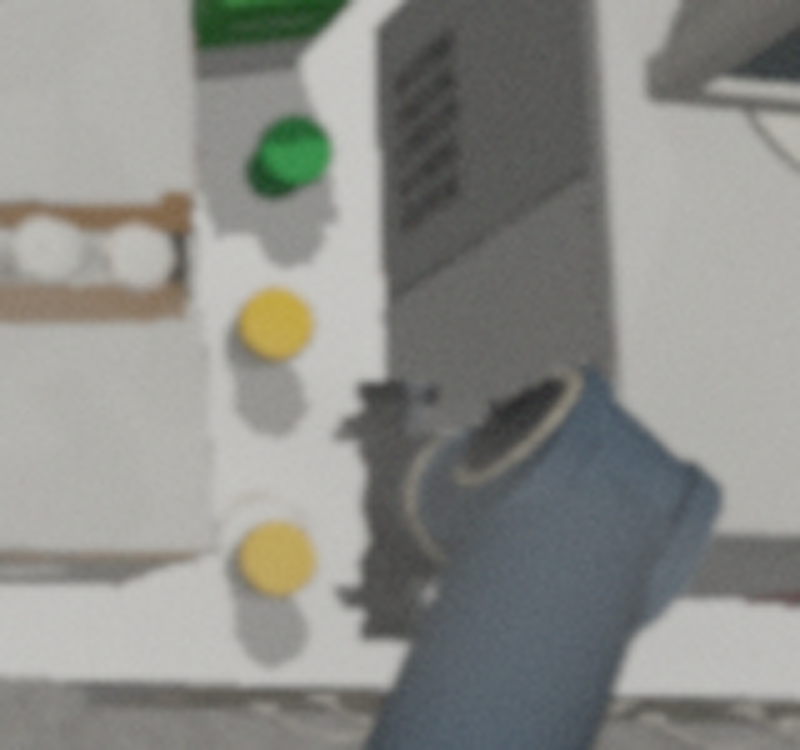

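View pics/u_full.png

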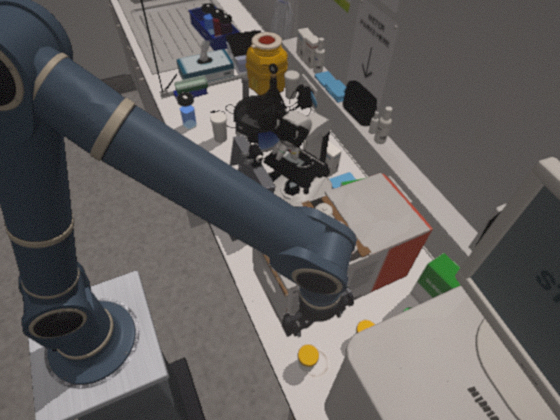

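Emit:
servo_tool(steps=[[-0.006,-0.009,0.02,0],[-0.006,-0.009,0.03,0],[0,0,0.025,0],[0,0,0,0]])

```text
t: 12.45
ee_pos: [0.4787, -0.2775, 0.1398]
ee_rot: [2.16, 2.189, 0.159]
force: [-0.6, 0.7, 0.4]
width: 0.0853
```

```bash
python3 -c "
from h import *
plan(.472,-.274,.055,0)
snap('v',(360,130,520,280),5,'top')"
```

```text
t 12.45 pos [ 0.4787 -0.2775  0.1398] jawyaw 0.66 toolz [ 0.117  0.03  -0.993] w 0.0853 F [-0.6  0.7  0.4]
 world d [-0.0067  0.0035 -0.0848]  tool d [ 0.0012 -0.0166  0.0835]  turn about tool z 0.7  q [ 0.07  0.37  0.53  2.   -0.39  0.77  0.85]
```

View pics/v.png

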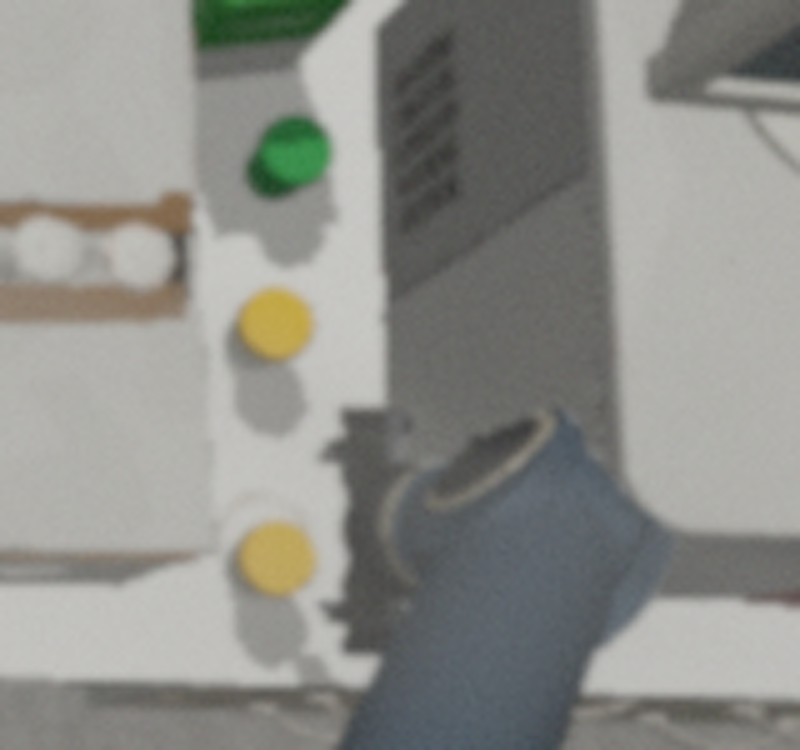

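Emit:
servo_tool(steps=[[0.001,-0.006,0.02,0],[0,-0.006,0.02,0],[0,-0.006,0.02,0],[0,-0.003,0.015,0],[0,0,0,0]])

```text
t: 12.92
ee_pos: [0.4784, -0.2807, 0.0764]
ee_rot: [2.137, 2.173, 0.174]
force: [0.4, 1.4, 0.3]
width: 0.0854
```

```bash
python3 -c "
from h import *
plan(.472,-.274,.055,0)
snap('w',(380,180,460,270),7,'top')
snap('x',(270,260,400,400),5,'scene')"
```

```text
t 12.92 pos [ 0.4784 -0.2807  0.0764] jawyaw 0.89 toolz [ 0.143  0.019 -0.99 ] w 0.0854 F [0.4 1.4 0.3]
 world d [-0.0064  0.0067 -0.0214]  tool d [ 0.0064 -0.0093  0.0203]  turn about tool z 0.9  q [ 0.15  0.45  0.45  2.06 -0.5   0.61  0.97]
```

View pics/w.png

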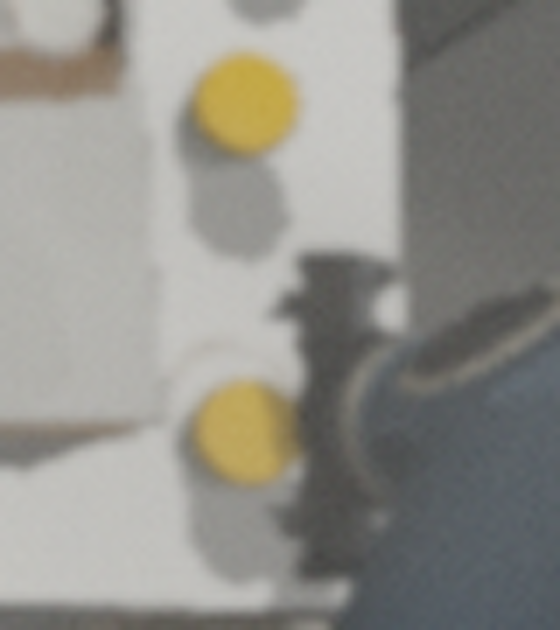

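View pics/x.png

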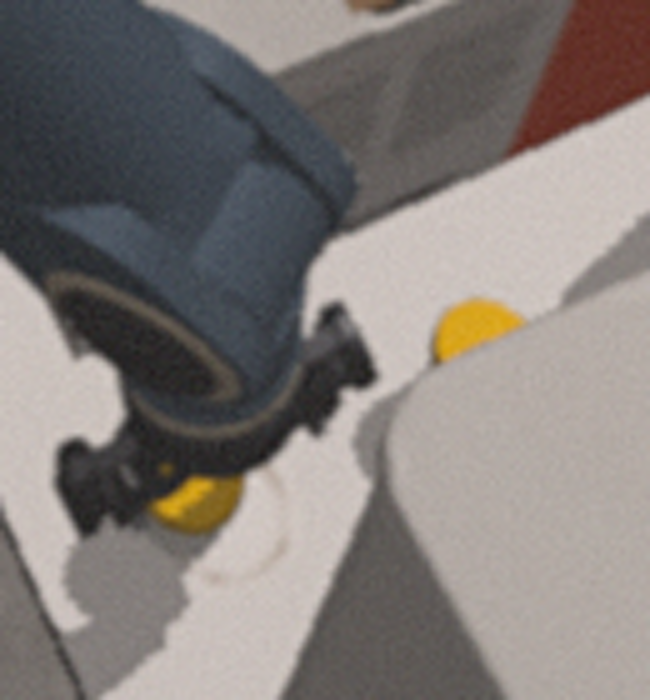

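```bash
python3 -c "
from h import *
p,R,o=ee()
for k in(0,.003,.022): print(k,((proj('top',p+R[:,2]*k)-[380,180])*7).round(), ((proj('scene',p+R[:,2]*k)-[270,260])*5).round())
for s in(-.05,.05): print(((proj('top',p+R[:,2]*.02+R[:,1]*s)-[380,180])*7).round(),((proj('scene',p+R[:,2]*.02+R[:,1]*s)-[270,260])*5).round())
print(((proj('top',[.472,-.274,.062])-[380,180])*7).round(),((proj('scene',[.472,-.274,.062])-[270,260])*5).round())
"
```

```text
0 [274. 408.] [216. 465.]
0.003 [272. 408.] [216. 467.]
0.022 [259. 407.] [217. 478.]
[261. 513.] [123. 527.]
[260. 302.] [310. 427.]
[247. 429.] [190. 469.]
```

```bash
python3 -c "
from h import *
im=(sum(arm.get_image('top').astype(float) for _ in range(4))/4).astype(np.uint8)[:,:,::-1]
c=cv2.resize(im[210:262,398:458],None,fx=12,fy=12,interpolation=cv2.INTER_CUBIC)
c=cv2.convertScaleAbs(c,alpha=1.5,beta=20)
p,R,o=ee()
for k in(-.05,0,.009,.022):
  for s in(-.0425,.0425,0.057,-.057):
    u=(proj('top',p+R[:,2]*k+R[:,1]*s)-[398,210]+.5)*12; cv2.circle(c,tuple(int(v) for v in u),3,(0,0,255),-1)
cv2.imwrite('pics/y.png',c)
"
```

```text
(no output)
```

View pics/y.png

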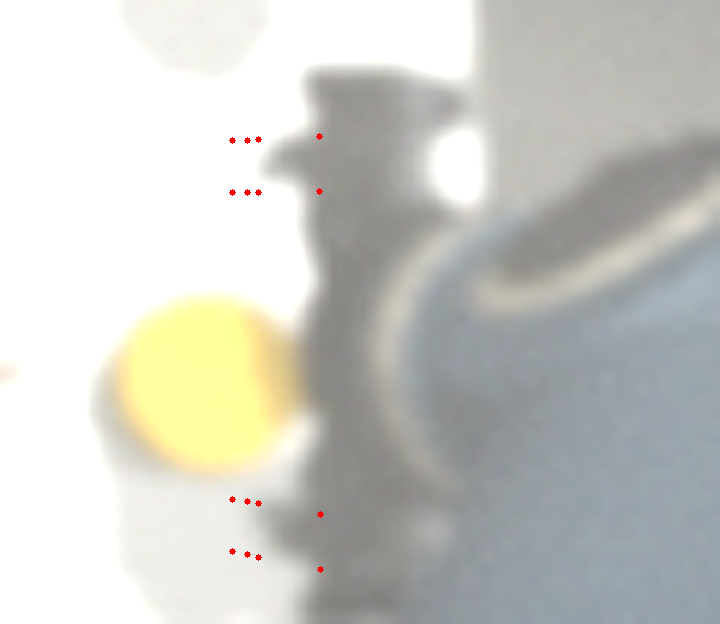

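```bash
python3 -c "
from h import *
p=np.array([.4121,.2466,.1196]);R=Rn.from_rotvec([.036,3.13,.025]).as_matrix()
for k in(-.05,.009,.022): print(k,[((proj('top',p+R[:,2]*k+R[:,1]*s)-[200,190])*6).round().tolist() for s in(-.05,.05)])
im=cv2.imread('pics/g_full.png')[225:275,220:295]
c=cv2.convertScaleAbs(cv2.resize(im,None,fx=10,fy=10,interpolation=cv2.INTER_CUBIC),alpha=1.6,beta=20)
for k in(-.05,0,.009,.022):
  for s in(-.0425,.0425,0.057,-.057):
    u=(proj('top',p+R[:,2]*k+R[:,1]*s)-[220,225]+.5)*10; cv2.circle(c,tuple(int(v) for v in u),3,(0,0,255),-1)
cv2.imwrite('pics/z.png',c)
"
```

```text
-0.05 [[434.0, 379.0], [237.0, 369.0]]
0.009 [[435.0, 387.0], [246.0, 378.0]]
0.022 [[435.0, 389.0], [248.0, 380.0]]
```

View pics/z.png

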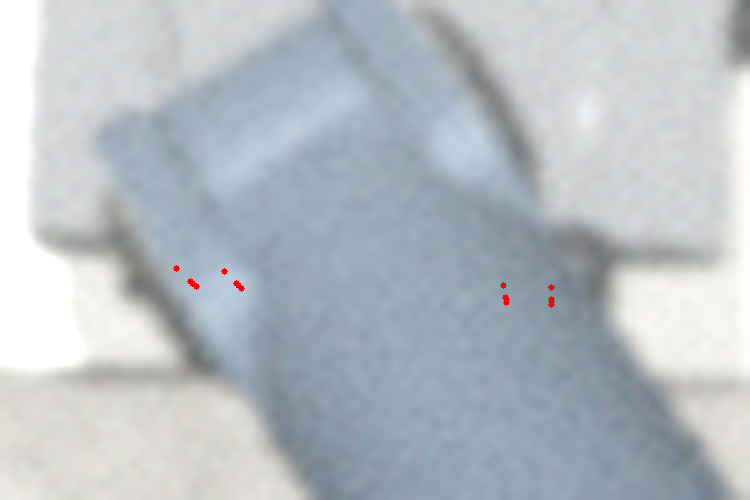

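```bash
python3 -c "
from h import *
im=(sum(arm.get_image('scene').astype(float) for _ in range(4))/4).astype(np.uint8)[:,:,::-1]
c=cv2.resize(im[320:375,275:350],None,fx=10,fy=10,interpolation=cv2.INTER_CUBIC)
c=cv2.convertScaleAbs(c,alpha=1.5,beta=20)
p,R,o=ee()
for k,col in((-.05,(255,0,0)),(0,(0,255,0)),(.009,(0,0,255))):
  for s in(-.0425,.0425,0.057,-.057):
   for w in(-.011,.011):
    u=(proj('scene',p+R[:,2]*k+R[:,1]*s+R[:,0]*w)-[275,320]+.5)*10; cv2.circle(c,tuple(int(v) for v in u),3,col,-1)
cv2.imwrite('pics/aa.png',c)
"
```

```text
(no output)
```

View pics/aa.png

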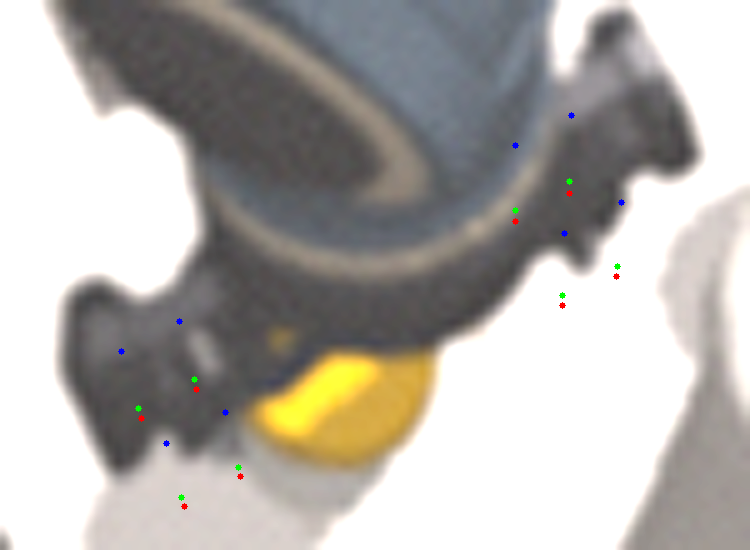

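Emit:
servo_tool(steps=[[0,0,-0.025,0],[0,0,-0.025,0],[0,0,0,0],[0,0,0,0],[0,0,0,0],[0,0,0,0],[0,0,0,0],[0,0,0,0]], hand=-1)

```text
t: 14.08
ee_pos: [0.4699, -0.2806, 0.1255]
ee_rot: [2.14, 2.176, 0.172]
force: [-0.5, 0.9, -0.4]
width: -0.0003
```

```bash
cat > ov.py <<'E'
from h import *
import sys
tag=sys.argv[1]
def ov(cam,box,f,ks=((-.05,(255,0,0)),(0,(0,255,0)),(.022,(0,0,255))),S=(0,),W=(-.011,.011)):
    im=(sum(arm.get_image(cam).astype(float) for _ in range(3))/3).astype(np.uint8)[:,:,::-1]
    x0,y0,x1,y1=box
    c=cv2.convertScaleAbs(cv2.resize(im[y0:y1,x0:x1],None,fx=f,fy=f,interpolation=cv2.INTER_CUBIC),alpha=1.5,beta=20)
    p,R,o=ee()
    for k,col in ks:
      for s in S:
       for w in W:
        u=(proj(cam,p+R[:,2]*k+R[:,1]*s+R[:,0]*w)-[x0,y0]+.5)*f; cv2.circle(c,tuple(int(v) for v in u),3,col,-1)
    return c
a=ov("top",(398,205,458,265),9); b=ov("scene",(280,310,340,370),9)
plan(.472,-.274,.055,0)
cv2.imwrite(f"pics/{tag}.png",np.hstack([a,b])[:, :1100] if 0 else cv2.resize(np.hstack([a,b]),(800,400)))
E
python3 ov.py ab
```

```text
t 14.38 pos [ 0.4701 -0.2808  0.1261] jawyaw 0.89 toolz [ 0.14  0.02 -0.99] w -0.0 F [-0.  -0.6  0. ]
 world d [ 0.0019  0.0068 -0.0711]  tool d [ 0.0055 -0.008   0.0707]  turn about tool z 0.9  q [ 0.09  0.37  0.52  2.04 -0.42  0.71  0.9 ]
```

View pics/ab.png

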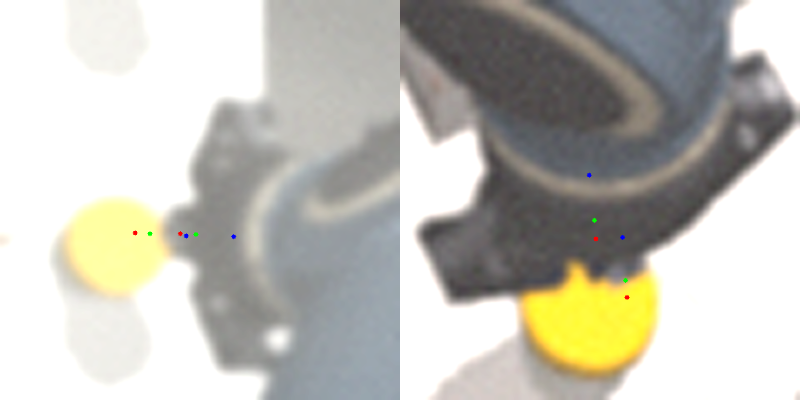

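Emit:
servo_tool(steps=[[0.003,-0.002,0,0.9],[0.003,0,0,0],[0.002,0,0,0],[0,0,0,0],[0,0,0,0],[0,0,0,0]], hand=1)

```text
t: 14.88
ee_pos: [0.4678, -0.2716, 0.1259]
ee_rot: [2.158, 2.158, 0.174]
force: [0.1, -0.6, -1.0]
width: 0.0723
```

```bash
python3 -c "
from h import *
plan(.472,-.271,.053,0)"
```

```text
t 14.88 pos [ 0.4678 -0.2716  0.1259] jawyaw -0.09 toolz [ 0.14  0.02 -0.99] w 0.0723 F [ 0.1 -0.6 -1. ]
 world d [ 0.0042  0.0006 -0.0729]  tool d [-0.0009 -0.0061  0.0728]  turn about tool z -0.1  q [ 0.07  0.36  0.52  2.06 -0.42  0.7   0.87]
```

Emit:
servo_tool(steps=[[0,-0.002,0.018,0],[0,-0.002,0.018,0],[0,-0.002,0.018,0],[0,-0.002,0.015,0],[0,0,0,0],[0,0,0,0]])

```text
t: 15.38
ee_pos: [0.4721, -0.2715, 0.0559]
ee_rot: [2.154, 2.154, 0.176]
force: [0.2, -0.3, 1.1]
width: 0.0856
```

```bash
python3 ov.py ac; python3 -c "
from h import *
plan(.472,-.271,.053,0)"
```

```text
t 15.68 pos [ 0.4728 -0.2716  0.057 ] jawyaw -0.03 toolz [ 0.147  0.017 -0.989] w 0.0853 F [-1.  -0.6  0.1]
 world d [-0.0008 -0.0024 -0.002 ]  tool d [-0.0025 -0.0011  0.0018]  turn about tool z -0.0  q [ 0.15  0.47  0.43  2.1  -0.55  0.56  0.99]
t 15.68 pos [ 0.4728 -0.2716  0.057 ] jawyaw -0.03 toolz [ 0.147  0.017 -0.989] w 0.0853 F [-1.  -0.6  0.1]
 world d [-0.0008  0.0006 -0.004 ]  tool d [ 0.0005 -0.0014  0.0038]  turn about tool z -0.0  q [ 0.15  0.47  0.43  2.1  -0.55  0.56  0.99]
```

View pics/ac.png

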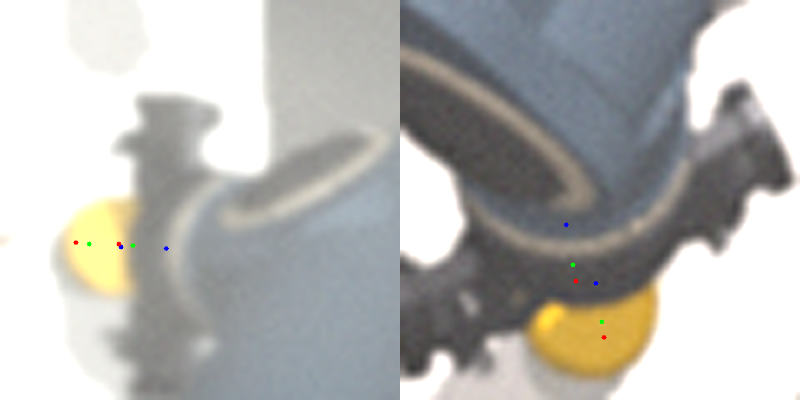

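Emit:
servo_tool(steps=[[0.002,-0.001,0.006,0],[0,0,0,0],[0,0,0,0],[0,0,0,0],[0,0,0,0],[0,0,0,0],[0,0,0,0],[0,0,0,0]], hand=-1, squeeze=80)

```text
t: 16.35
ee_pos: [0.4729, -0.2699, 0.0529]
ee_rot: [2.15, 2.151, 0.18]
force: [0.4, -0.2, 0.8]
width: 0.0464
```

```bash
python3 ov.py ad
```

```text
t 16.65 pos [ 0.4729 -0.27    0.0529] jawyaw -0.04 toolz [ 0.15   0.017 -0.989] w 0.0466 F [-0.5  0.4  1. ]
 world d [-0.0009 -0.004   0.0021]  tool d [-0.004  -0.0006 -0.0022]  turn about tool z -0.0  q [ 0.16  0.47  0.42  2.1  -0.55  0.55  1.  ]
```

View pics/ad.png

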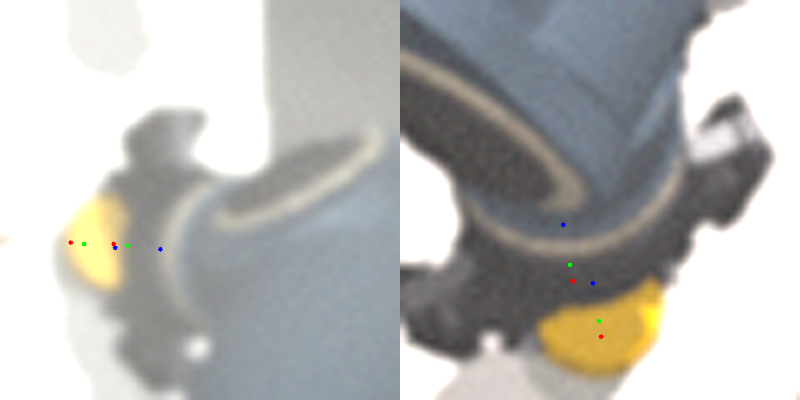

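Emit:
servo_tool(steps=[[0,0,-0.015,0],[0,0,-0.02,0],[0,0,-0.02,0],[0,0,-0.02,0],[0,0,-0.02,0]])

```text
t: 17.07
ee_pos: [0.4544, -0.2684, 0.1436]
ee_rot: [2.16, 2.163, 0.172]
force: [1.8, -1.1, -0.8]
width: 0.0467
```

```bash
python3 ov.py ae
```

```text
t 17.37 pos [ 0.4545 -0.268   0.1421] jawyaw 0.01 toolz [ 0.135  0.024 -0.991] w 0.0466 F [-0.3  0.8 -1.5]
 world d [ 0.0175 -0.006  -0.0871]  tool d [-0.0081  0.0056  0.0885]  turn about tool z 0.0  q [ 0.05  0.32  0.55  2.07 -0.39  0.73  0.85]
```

View pics/ae.png

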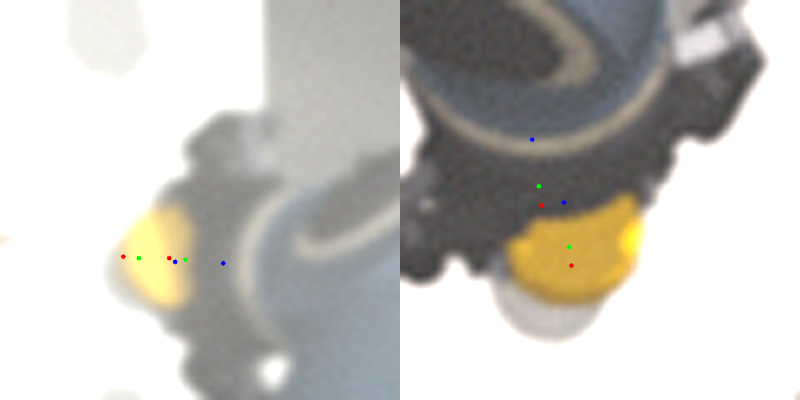

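Emit:
servo_tool(steps=[[0,0.004,-0.03,0],[0,0.004,-0.03,0],[0,0.004,-0.03,0],[0,0.004,-0.03,0],[0,0.004,-0.03,0],[0,0.004,-0.03,0],[0,0.003,-0.025,0],[0,0,0,0]])

```text
t: 18.03
ee_pos: [0.4514, -0.2691, 0.3434]
ee_rot: [2.18, 2.184, 0.151]
force: [0.3, -1.1, -1.4]
width: 0.0464
```

```bash
python3 -c "
from h import *
plan(.468,.205,.36,90)
snap('af')"
```

```text
t 18.03 pos [ 0.4514 -0.2691  0.3434] jawyaw -0.0 toolz [ 0.106  0.032 -0.994] w 0.0464 F [ 0.3 -1.1 -1.4]
 world d [0.0166 0.4741 0.0166]  tool d [0.4743 0.0182 0.0005]  turn about tool z 90.0  q [-0.06  0.1   0.62  1.8  -0.15  1.19  0.61]
```

View pics/af.png

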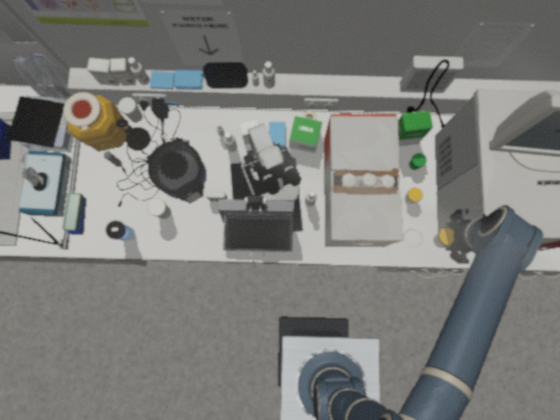

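Emit:
servo_tool(steps=[[0.025,0.003,0,0],[0.038,0.003,0,0],[0.038,0.003,0,0],[0.038,0.002,0,0],[0.038,0.002,0,0],[0.038,0.002,0,0],[0.038,0.002,0,0],[0.038,0,0,0],[0.038,0,0,0],[0.038,0,0,0],[0.038,0,0,0],[0.025,0,0,0]])

```text
t: 19.08
ee_pos: [0.4551, 0.1746, 0.3235]
ee_rot: [2.222, 2.193, 0.081]
force: [0.8, 0.4, -2.2]
width: 0.0463
```

Emit:
servo_tool(steps=[[0.01,0,0,-7],[0,0,0,-7],[0,0,0,-7],[0,0,0,-7],[0,0,0,-7],[0,0,0,-7],[0,0,0,-7],[0,0,0,-7],[0,0,0,-7],[0,0,0,-7],[0,0,0,-7],[0,0,0,-7]])

```text
t: 20.08
ee_pos: [0.4365, 0.1916, 0.2842]
ee_rot: [-0.131, -3.125, 0.003]
force: [-0.4, -0.2, -2.2]
width: 0.0466
```

```bash
python3 -c "
from h import *
plan(.468,.205,.2,90)
snap('ag',(190,120,340,270),4,'top');snap('ah',(180,100,340,260),4,'scene')"
```

```text
t 20.08 pos [0.4365 0.1916 0.2842] jawyaw 85.2 toolz [-0.014 -0.001 -1.   ] w 0.0466 F [-0.4 -0.2 -2.2]
 world d [ 0.0315  0.0134 -0.0842]  tool d [-0.0315  0.0162  0.0837]  turn about tool z -4.8  q [-0.54  0.1   0.04  1.91 -0.01  1.15  1.  ]
```

View pics/ag.png

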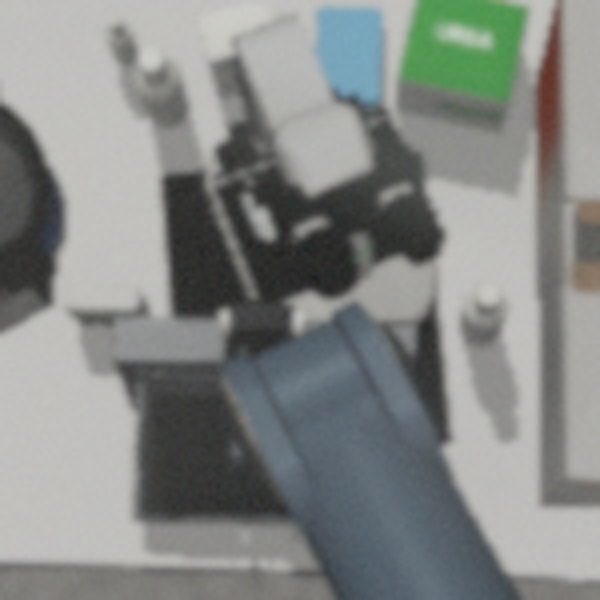

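View pics/ah.png

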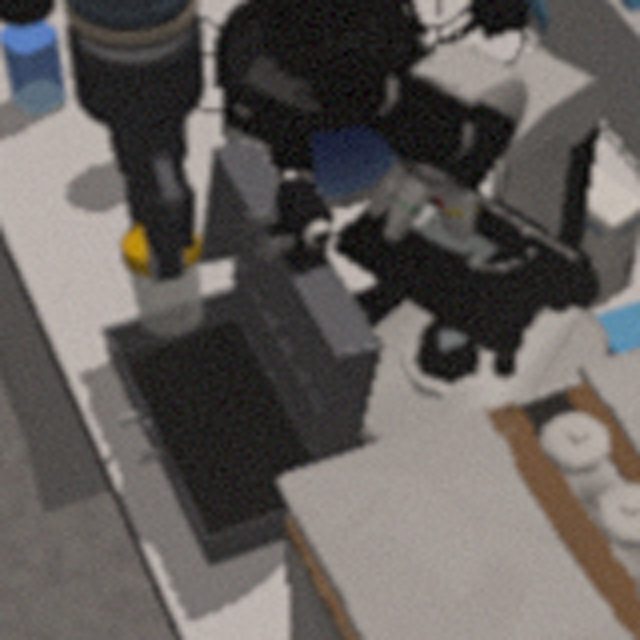

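Emit:
servo_tool(steps=[[-0.01,0.005,0,-2.4],[-0.01,0.005,0.01,-2.4],[-0.009,0.005,0.02,0],[0,0,0.02,0],[0,0,0.02,0],[0,0,0.02,0],[0,0,0,0]])

```text
t: 20.77
ee_pos: [0.4615, 0.2038, 0.1809]
ee_rot: [-0.043, -3.114, 0.009]
force: [-1.4, -1.1, -1.6]
width: 0.0467
```

```bash
python3 -c "
from h import *
plan(.464,.206,.062,90)"
```

```text
t 20.77 pos [0.4615 0.2038 0.1809] jawyaw 88.4 toolz [-0.028 -0.006 -1.   ] w 0.0467 F [-1.4 -1.1 -1.6]
 world d [ 0.0025  0.0022 -0.1189]  tool d [-0.0057  0.003   0.1187]  turn about tool z -1.6  q [-0.53  0.26  0.04  1.97 -0.02  0.94  1.07]
```

Emit:
servo_tool(steps=[[-0.002,0.001,0.02,-0.8],[-0.002,0.001,0.02,-0.8],[-0.001,0.001,0.02,0],[-0.001,0,0.02,0],[0,0,0.01,0],[0,0,0,0]])

```text
t: 21.27
ee_pos: [0.4648, 0.2064, 0.0866]
ee_rot: [-0.021, -3.111, 0.01]
force: [-0.9, -1.3, -1.6]
width: 0.0466
```

```bash
python3 -c "
from h import *
plan(.464,.206,.062,90)
snap('ai',(190,120,330,240),5,'scene')"
```

```text
t 21.27 pos [0.4648 0.2064 0.0866] jawyaw 89.23 toolz [-0.031 -0.006 -1.   ] w 0.0466 F [-0.9 -1.3 -1.6]
 world d [-0.0008 -0.0004 -0.0246]  tool d [ 0.     -0.0003  0.0246]  turn about tool z -0.8  q [-0.52  0.4   0.03  2.04 -0.03  0.73  1.09]
```

View pics/ai.png

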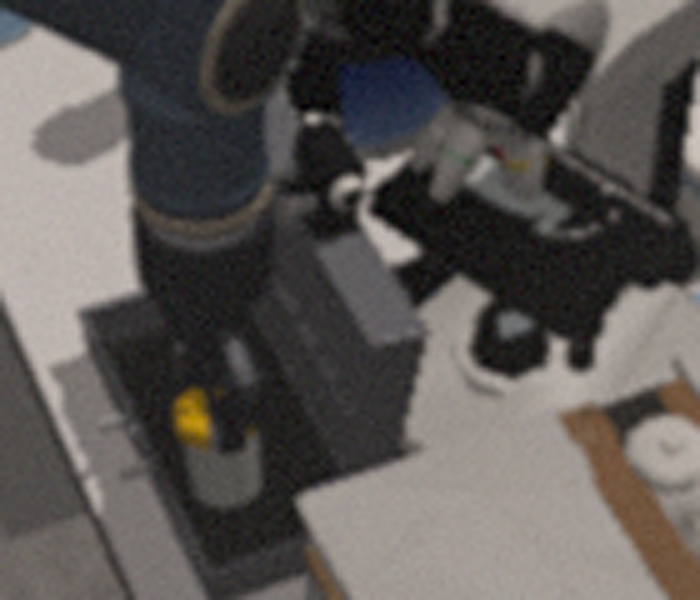

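```bash
python3 -c "
from h import *
print(ray('scene',190+225/5,120+490/5,.034), ray('scene',190+212/5,120+415/5,.09))
for x in (.455,.464,.472):
  print(x,[((proj('scene',[x,.206,z])-[190,120])*5).round().tolist() for z in(.034,.084,.096)])
"
```

```text
[0.46595985 0.18972995 0.034     ] [0.46656854 0.20375995 0.09      ]
0.455 [[199.0, 476.0], [193.0, 425.0], [192.0, 412.0]]
0.464 [[212.0, 472.0], [207.0, 420.0], [206.0, 407.0]]
0.472 [[225.0, 467.0], [220.0, 416.0], [219.0, 403.0]]
```

Emit:
servo_tool(steps=[[0,0,0.01,0],[0,0,0.008,0],[0,0,0.003,0],[0,0,0,0]])

```text
t: 21.65
ee_pos: [0.4671, 0.2079, 0.068]
ee_rot: [-0.024, -3.117, 0.004]
force: [1.0, 0.4, -1.7]
width: 0.0465
```

```bash
python3 -c "
from h import *
plan(.464,.206,.062,90)
snap('aj',(190,120,330,240),5,'scene')"
```

```text
t 21.65 pos [0.4671 0.2079 0.068 ] jawyaw 89.12 toolz [-0.024 -0.002 -1.   ] w 0.0465 F [ 1.   0.4 -1.7]
 world d [-0.0031 -0.0019 -0.006 ]  tool d [ 0.0029 -0.0019  0.006 ]  turn about tool z -0.9  q [-0.52  0.43  0.03  2.05 -0.03  0.69  1.09]
```

View pics/aj.png

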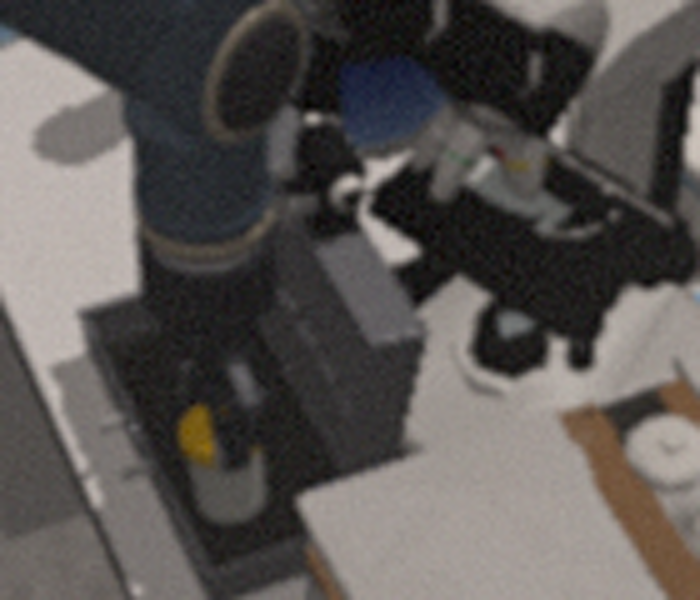

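Emit:
servo_tool(steps=[[0.001,-0.001,0.004,0],[0,0,0.003,0],[0,0,0,0]])

```text
t: 21.95
ee_pos: [0.4669, 0.2073, 0.0618]
ee_rot: [-0.024, -3.12, 0.001]
force: [-0.8, -0.6, -1.8]
width: 0.0465
```

Emit:
servo_tool(steps=[[0,0,0.003,0],[0,0,0,0]])

```text
t: 22.12
ee_pos: [0.4681, 0.2074, 0.0604]
ee_rot: [-0.025, -3.123, 0.0]
force: [-0.5, 0.7, -1.3]
width: 0.0464
```

Emit:
servo_tool(steps=[[0,0,0.003,0],[0,0,0.003,0],[0,0,0,0]])

```text
t: 22.37
ee_pos: [0.4718, 0.2075, 0.061]
ee_rot: [-0.027, -3.129, -0.003]
force: [-0.6, -0.3, -1.2]
width: 0.0464
```

```bash
python3 -c "
from h import *
plan(.464,.206,.058,90)
snap('ak',(190,120,330,240),5,'scene')"
```

```text
t 22.37 pos [0.4718 0.2075 0.061 ] jawyaw 89.01 toolz [-0.013  0.002 -1.   ] w 0.0464 F [-0.6 -0.3 -1.2]
 world d [-0.0078 -0.0015 -0.003 ]  tool d [ 0.0078 -0.0016  0.0031]  turn about tool z -1.0  q [-0.52  0.44  0.03  2.06 -0.03  0.66  1.09]
```

View pics/ak.png

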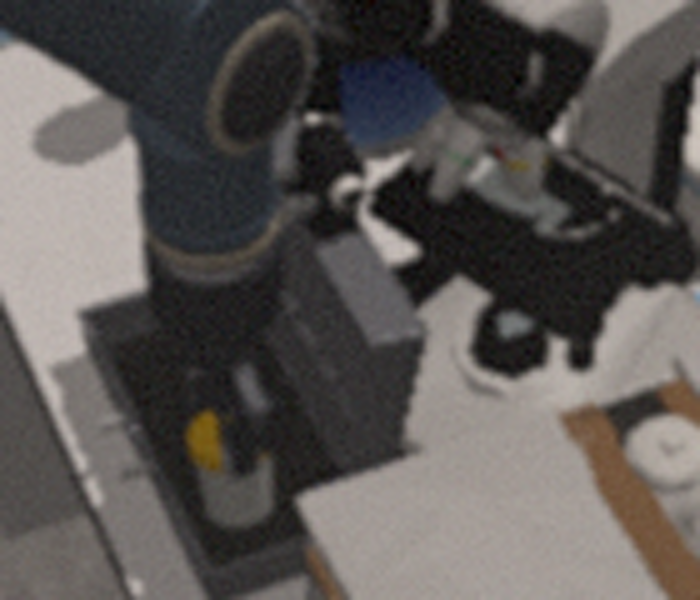

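Emit:
servo_tool(steps=[[0.003,0,0,0],[0,0,0,0],[0,0,0,0],[0,0,0,0],[0,0,0,0]], hand=1)

```text
t: 22.83
ee_pos: [0.4687, 0.2079, 0.0604]
ee_rot: [-0.027, -3.13, -0.004]
force: [-0.7, 1.2, 1.1]
width: 0.0856
```

Emit:
servo_tool(steps=[[0,0,-0.01,0],[0,0,-0.02,0],[0,0,-0.035,0],[0,0,-0.04,0],[0,0,-0.04,0],[0,0,-0.04,0],[0,0,-0.04,0],[0,0,-0.04,0],[0,0,-0.04,0]])

```text
t: 23.58
ee_pos: [0.4672, 0.205, 0.3712]
ee_rot: [-0.025, -3.111, 0.011]
force: [0.8, -0.0, -0.3]
width: 0.0854
```

```bash
python3 -c "
from h import *
plan(.632,-.271,.36,0)
snap('al',(190,120,330,240),5,'scene')"
```

```text
t 23.58 pos [0.4672 0.205  0.3712] jawyaw 89.08 toolz [-0.03  -0.007 -1.   ] w 0.0854 F [ 0.8 -0.  -0.3]
 world d [ 0.1648 -0.476  -0.0112]  tool d [-0.1728 -0.4732  0.0096]  turn about tool z 89.1  q [-0.54  0.11  0.05  1.7  -0.01  1.36  1.07]
```

View pics/al.png

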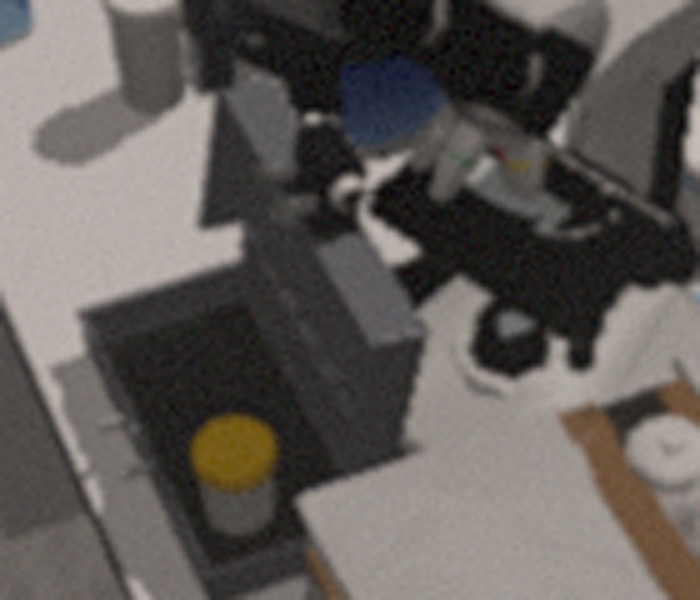

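```bash
python3 -c "
from h import *
q=ray('scene',190+234/5,120+441/5,.067); print(q); x,y,a=.492,.2505,.006; print(q[0]-x,q[1]-y)"
```

```text
[0.47684509 0.19781989 0.067     ]
-0.015154907734641676 -0.05268011027277103
```

Emit:
servo_tool(steps=[[0,-0.03,0,7],[0,-0.03,0,7],[0,-0.03,0,7],[0,-0.02,0,7],[0,0,0,7],[0,0,0,7],[0,0,0,7],[0,0,0,7],[0,0,0,7],[0,0,0,7],[0,0,0,7],[0,0,0,7]])

```text
t: 24.63
ee_pos: [0.4483, 0.0934, 0.3919]
ee_rot: [-2.148, -2.285, -0.015]
force: [1.1, -0.8, 0.3]
width: 0.0853
```

```bash
python3 -c "
from h import *
plan(.632,-.271,.36,0)"
```

```text
t 24.63 pos [0.4483 0.0934 0.3919] jawyaw 3.54 toolz [ 0.002  0.011 -1.   ] w 0.0853 F [ 1.1 -0.8  0.3]
 world d [ 0.1837 -0.3644 -0.0319]  tool d [-0.3753  0.1607  0.0282]  turn about tool z 3.5  q [-0.44 -0.01  0.15  1.78 -0.01  1.36 -0.23]
```

Emit:
servo_tool(steps=[[-0.025,0.01,0,3.5],[-0.032,0.015,0,0],[-0.032,0.015,0,0],[-0.032,0.015,0,0],[-0.032,0.015,0,0],[-0.032,0.015,0,0],[-0.032,0.015,0,0],[-0.032,0.015,0,0],[-0.032,0.015,0,0],[-0.032,0.015,0,0],[-0.03,0.01,0,0],[0,0,0,0]])

```text
t: 25.63
ee_pos: [0.608, -0.2592, 0.3905]
ee_rot: [-2.208, -2.227, -0.021]
force: [-1.4, 0.1, -0.5]
width: 0.0857
```

```bash
python3 -c "
from h import *
plan(.632,-.271,.2,0)
snap('am',(340,90,540,270),4,'top')"
```

```text
t 25.63 pos [ 0.608  -0.2592  0.3905] jawyaw 0.49 toolz [ 0.006  0.013 -1.   ] w 0.0857 F [-1.4  0.1 -0.5]
 world d [ 0.024  -0.0118 -0.1905]  tool d [-0.0146  0.0227  0.1904]  turn about tool z 0.5  q [ 0.04  0.38  0.45  1.35 -0.18  1.45  0.49]
```

View pics/am.png

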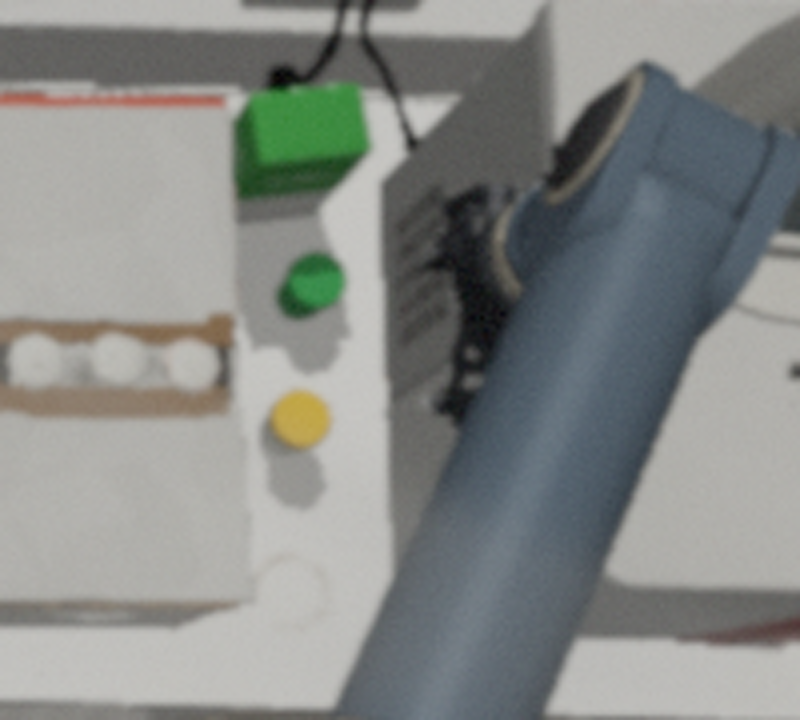

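Emit:
servo_tool(steps=[[-0.002,0.005,0.025,0.5],[-0.002,0.005,0.03,0],[-0.002,0.005,0.03,0],[-0.002,0.005,0.03,0],[-0.002,0.003,0.03,0],[-0.001,0.002,0.03,0],[0,0,0.03,0],[0,0,0.02,0],[0,0,0,0]])

```text
t: 26.43
ee_pos: [0.6384, -0.2509, 0.1638]
ee_rot: [-2.203, -2.232, -0.046]
force: [-0.4, 0.2, -0.0]
width: 0.0854
```

```bash
python3 -c "
from h import *
plan(.632,-.269,.053,0)
snap('an',(360,130,520,280),4,'top')"
```

```text
t 26.43 pos [ 0.6384 -0.2509  0.1638] jawyaw 0.72 toolz [ 0.017  0.024 -1.   ] w 0.0854 F [-0.4  0.2 -0. ]
 world d [-0.0064 -0.0181 -0.1108]  tool d [-0.0207 -0.0086  0.1102]  turn about tool z 0.7  q [ 0.06  0.56  0.39  1.6  -0.27  1.03  0.55]
```

View pics/an.png

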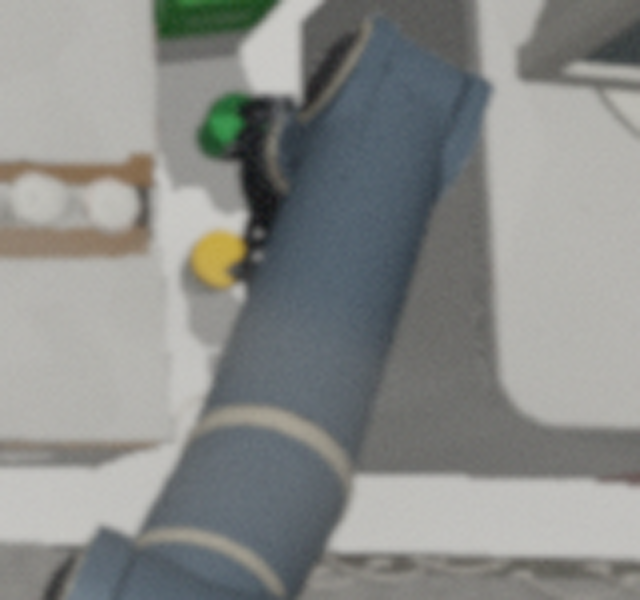

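```bash
python3 -c "
from h import *
p,R,o=ee()
for k in(.009,.022): print([((proj('top',p+R[:,2]*k+R[:,1]*s)-[360,130])*4).round().tolist() for s in(-.057,-.0425,.0425,.057)])
print(((proj('top',[.632,-.274,.062])-[360,130])*4).round())
im=cv2.imread('pics/an_full.png')[150:205,405:445]
c=cv2.convertScaleAbs(cv2.resize(im,None,fx=11,fy=11,interpolation=cv2.INTER_CUBIC),alpha=1.5,beta=20)
for k in (.009,.022):
  for s in(-.057,-.0425,.0425,.057):
    u=(proj('top',p+R[:,2]*k+R[:,1]*s)-[405,150]+.5)*11; cv2.circle(c,tuple(int(v) for v in u),3,(0,0,255),-1)
cv2.imwrite('pics/ao.png',c)
"
```

```text
[[225.0, 291.0], [224.0, 273.0], [220.0, 168.0], [219.0, 150.0]]
[[219.0, 294.0], [219.0, 276.0], [215.0, 172.0], [214.0, 155.0]]
[216. 257.]
```

View pics/ao.png

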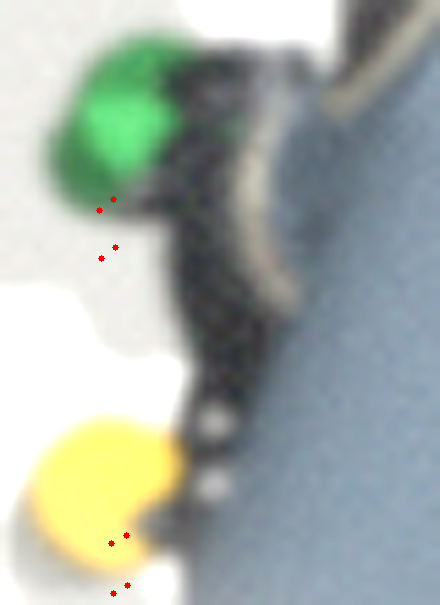

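```bash
python3 -c "
from h import *
p,R,o=ee(); print(p,o['qvel'].round(3))
a=[]
for cam,b,f in(('top',(400,150,450,205),8),('scene',(290,240,400,360),5)):
  im=(sum(arm.get_image(cam).astype(float) for _ in range(2))/2).astype(np.uint8)[:,:,::-1]
  c=cv2.convertScaleAbs(cv2.resize(im[b[1]:b[3],b[0]:b[2]],None,fx=f,fy=f,interpolation=cv2.INTER_CUBIC),alpha=1.5,beta=20)
  for k,col in ((.0,(255,0,0)),(.022,(0,0,255))):
   for s in(-.057,-.0425,.0425,.057):
    u=(proj(cam,p+R[:,2]*k+R[:,1]*s)-[b[0],b[1]]+.5)*f; cv2.circle(c,tuple(int(v) for v in u),2,col,-1)
  cv2.imwrite(f'pics/ap_{cam}.png',c)
print(ee()[0])
"
```

```text
[ 0.63938927 -0.25106061  0.16578003] [ 0.002 -0.037  0.023 -0.063  0.006  0.012 -0.003]
[ 0.64196834 -0.25477513  0.17091616]
```

View pics/ap_top.png

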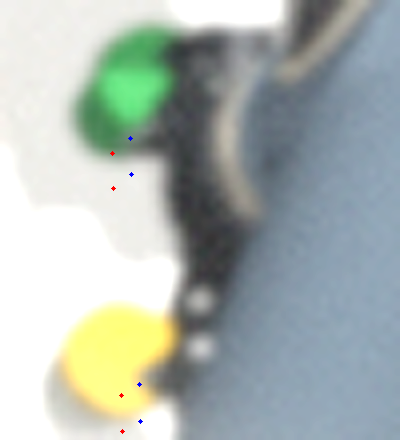

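View pics/ap_scene.png

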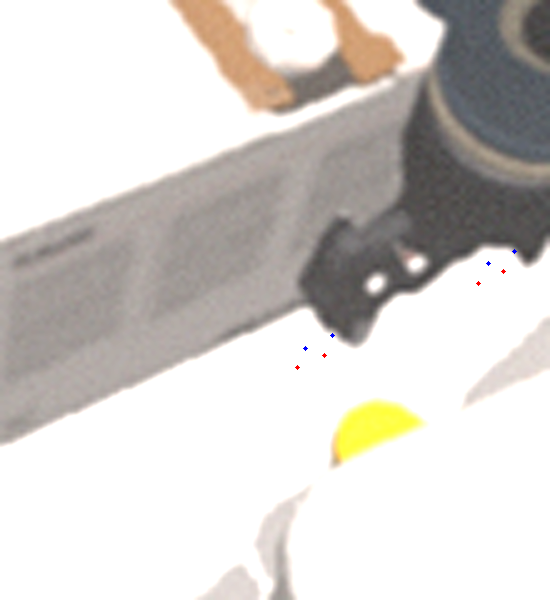

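Emit:
servo_tool(steps=[[0,0,0,0],[0,0,0,0],[0,0,0,0],[0,0,0,0]])

```text
t: 27.02
ee_pos: [0.6442, -0.2563, 0.1772]
ee_rot: [2.198, 2.221, 0.06]
force: [-0.6, 0.4, 0.5]
width: 0.0851
```

```bash
cat > ap.py <<'E'
from h import *
import sys
p,R,o=ee(); print(p,R[:,2].round(3),o['qvel'].round(3))
for cam,b,f in(('top',(400,150,450,205),8),('scene',(290,240,400,360),5)):
  im=arm.get_image(cam)[:,:,::-1]
  c=cv2.convertScaleAbs(cv2.resize(im[b[1]:b[3],b[0]:b[2]],None,fx=f,fy=f,interpolation=cv2.INTER_CUBIC),alpha=1.5,beta=20)
  for k,col in ((.0,(255,0,0)),(.022,(0,0,255))):
   for s in(-.057,-.0425,.0425,.057):
    u=(proj(cam,p+R[:,2]*k+R[:,1]*s)-[b[0],b[1]]+.5)*f; cv2.circle(c,tuple(int(v) for v in u),2,col,-1)
  cv2.imwrite(f'pics/{sys.argv[1]}_{cam}.png',c)
print(ee()[0])
E
python3 ap.py aq
```

```text
[ 0.64422639 -0.25629677  0.17715578] [ 0.038  0.016 -0.999] [ 0.    -0.013  0.003 -0.01   0.002  0.002 -0.002]
[ 0.64410446 -0.25629628  0.1768452 ]
```

View pics/aq_top.png

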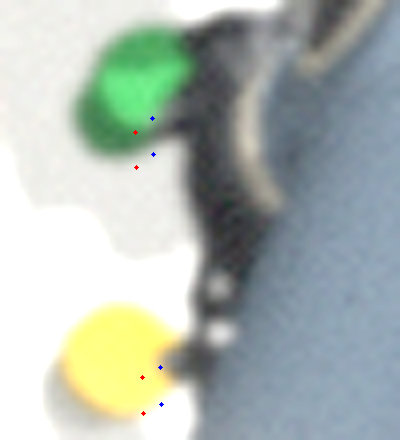

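View pics/aq_scene.png

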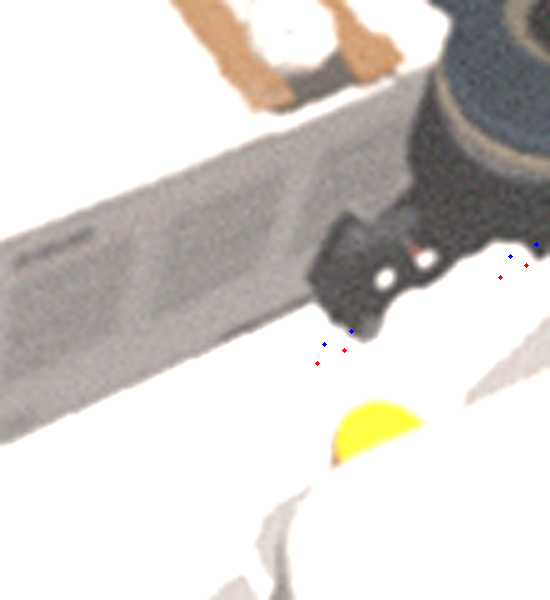

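Emit:
servo_tool(steps=[[-0.003,-0.004,0.015,0],[-0.003,-0.004,0.015,0],[-0.003,-0.004,0.015,0],[-0.002,-0.004,0.015,0],[0,0,0.015,0],[0,0,0,0],[0,0,0,0],[0,0,0,0],[0,0,0,0]])

```text
t: 27.87
ee_pos: [0.6325, -0.2673, 0.1009]
ee_rot: [2.195, 2.219, 0.063]
force: [0.2, -0.5, -0.2]
width: 0.0853
```

```bash
python3 ap.py ar; python3 -c "
from h import *
plan(.630,-.268,.048,0)"
```

```text
[ 0.63247415 -0.26733931  0.10094036] [ 0.042  0.015 -0.999] [-0.002 -0.005  0.001 -0.008  0.002  0.006 -0.001]
[ 0.63264913 -0.26735836  0.10119126]
t 27.97 pos [ 0.6326 -0.2674  0.1012] jawyaw 0.62 toolz [ 0.043  0.015 -0.999] w 0.085 F [ 0.5 -0.2  0.1]
 world d [-0.0026 -0.0006 -0.0532]  tool d [-0.0014 -0.0049  0.053 ]  turn about tool z 0.6  q [ 0.1   0.61  0.36  1.67 -0.31  0.88  0.61]
```

View pics/ar_top.png

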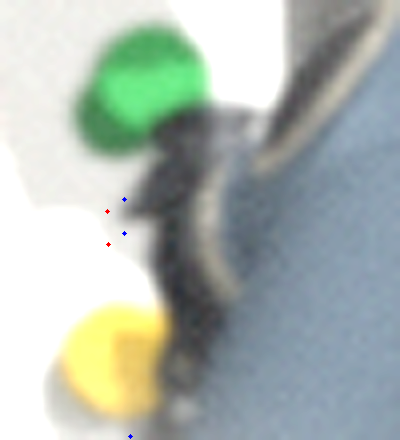

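View pics/ar_scene.png

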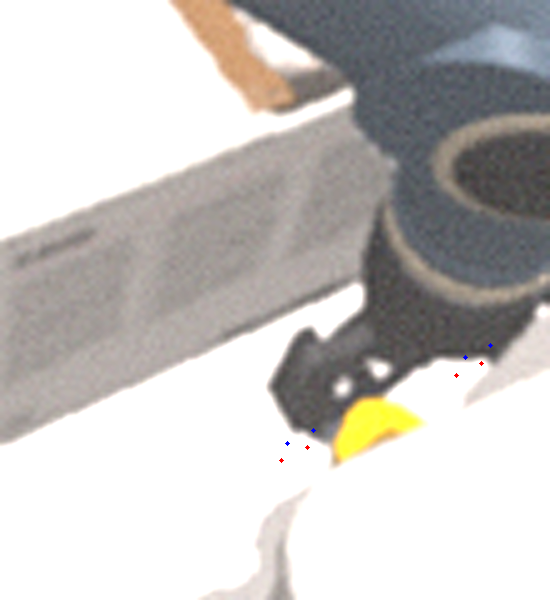

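Emit:
servo_tool(steps=[[0,-0.004,0.01,0.6],[0,-0.002,0.012,0],[0,-0.001,0.012,0],[0,0,0.012,0],[0,0,0.008,0],[0,0,0,0],[0,0,0,0],[0,0,0,0],[0,0,0,0]])

```text
t: 28.72
ee_pos: [0.6275, -0.2661, 0.0409]
ee_rot: [2.208, 2.207, 0.063]
force: [0.7, -0.3, 0.1]
width: 0.0855
```

```bash
python3 ap.py as; python3 -c "
from h import *
plan(.628,-.268,.046,0)"
```

```text
[ 0.62748011 -0.26608702  0.0408652 ] [ 0.042  0.015 -0.999] [-0.001  0.002  0.002 -0.004  0.    -0.001 -0.001]
[ 0.62766432 -0.26614912  0.04121702]
t 28.82 pos [ 0.6277 -0.2661  0.0412] jawyaw -0.02 toolz [ 0.043  0.015 -0.999] w 0.0853 F [-0.1  0.4  0.2]
 world d [ 0.0003 -0.0019  0.0048]  tool d [-0.0018  0.0005 -0.0048]  turn about tool z -0.0  q [ 0.12  0.68  0.34  1.71 -0.34  0.78  0.63]
```

View pics/as_top.png

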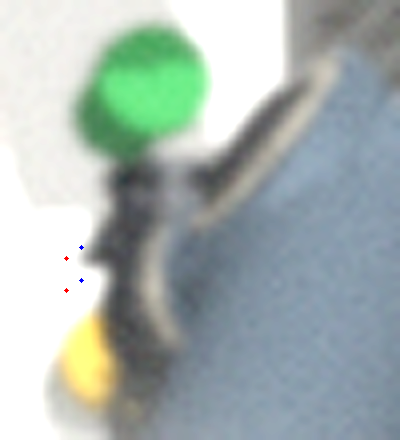

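View pics/as_scene.png

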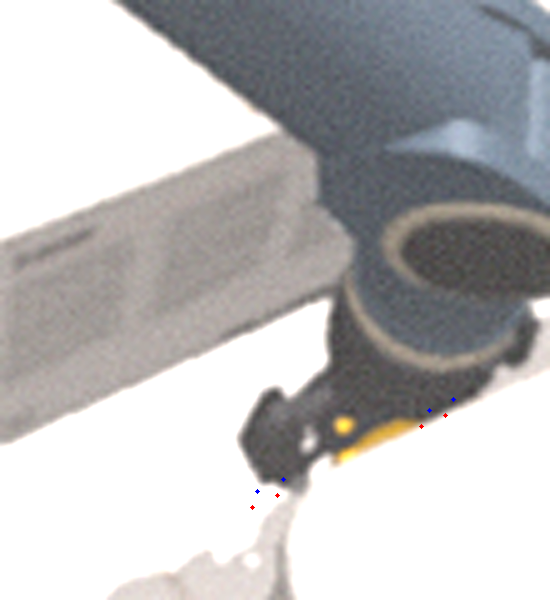

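Emit:
servo_tool(steps=[[0,0,-0.003,0],[0,0,0,0],[0,0,0,0],[0,0,0,0],[0,0,0,0],[0,0,0,0],[0,0,0,0],[0,0,0,0]], hand=-1, squeeze=80)

```text
t: 29.48
ee_pos: [0.6289, -0.2666, 0.0469]
ee_rot: [2.204, 2.205, 0.067]
force: [0.1, 1.0, 0.3]
width: 0.0475
```

Emit:
servo_tool(steps=[[0,0,-0.01,0],[0,0,-0.02,0],[0,0,-0.02,0],[0,0,-0.02,0],[0,0,-0.02,0],[0,0,0,0],[0,0,0,0],[0,0,0,0],[0,0,0,0]])

```text
t: 30.23
ee_pos: [0.6219, -0.2671, 0.1404]
ee_rot: [2.209, 2.208, 0.063]
force: [-0.1, 0.4, -2.2]
width: 0.0476
```

```bash
python3 ap.py at
```

```text
[ 0.62192517 -0.26714744  0.14041766] [ 0.041  0.016 -0.999] [ 0.002  0.003 -0.003  0.007  0.    -0.003 -0.   ]
[ 0.62179409 -0.26705699  0.13998667]
```

View pics/at_scene.png

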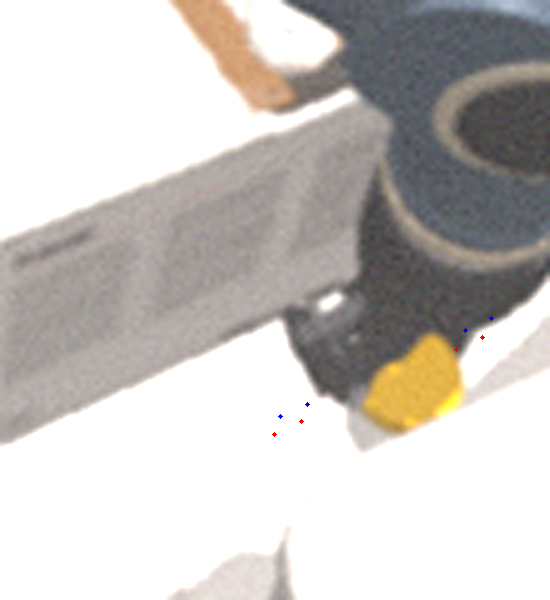

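Emit:
servo_tool(steps=[[0,0,-0.025,0],[0,0,-0.03,0],[0,0,-0.03,0],[0,0,-0.03,0],[0,0,-0.03,0],[0,0,-0.03,0],[0,0,-0.03,0],[0,0,-0.015,0],[0,0,0,0],[0,0,0,0],[0,0,0,0]])

```text
t: 31.25
ee_pos: [0.6102, -0.2684, 0.3544]
ee_rot: [-2.217, -2.215, -0.043]
force: [0.0, 0.4, -1.0]
width: 0.0481
```

```bash
python3 -c "
from h import *
plan(.45,.28,.36,90)"
```

```text
t 31.25 pos [ 0.6102 -0.2684  0.3544] jawyaw -0.07 toolz [ 0.014  0.024 -1.   ] w 0.0481 F [ 0.   0.4 -1. ]
 world d [-0.1602  0.5484  0.0056]  tool d [ 0.5483 -0.1607  0.0054]  turn about tool z 89.9  q [ 0.06  0.4   0.45  1.41 -0.2   1.38  0.51]
```

Emit:
servo_tool(steps=[[0.02,-0.012,0,0],[0.036,-0.014,-0.002,0],[0.036,-0.014,-0.002,0],[0.036,-0.014,-0.002,0],[0.036,-0.014,-0.002,0],[0.036,-0.014,-0.002,0],[0.036,-0.014,-0.002,0],[0.036,-0.014,-0.002,0],[0.036,-0.014,-0.002,0],[0.036,-0.014,-0.002,0],[0.036,-0.01,-0.002,0],[0.02,0,0,0]])

```text
t: 32.25
ee_pos: [0.4453, 0.1446, 0.3549]
ee_rot: [-2.208, -2.184, 0.02]
force: [-0.5, -0.8, -0.5]
width: 0.0472
```

Emit:
servo_tool(steps=[[0.02,0,-0.003,-3],[0.02,0,-0.003,-7],[0,0,-0.003,-7],[0,0,-0.003,-7],[0,0,-0.003,-7],[0,0,-0.003,-7],[0,0,-0.003,-7],[0,0,-0.003,-7],[0,0,-0.003,-7],[0,0,-0.003,-7],[0,0,-0.003,-7],[0,0,-0.003,-7]])

```text
t: 33.25
ee_pos: [0.4403, 0.1927, 0.3734]
ee_rot: [-0.225, -3.067, 0.008]
force: [-0.7, -0.4, -1.1]
width: 0.0477
```

Emit:
servo_tool(steps=[[0,0,0,-4],[0,0,0,0],[0,0,0,0],[0,0,0,0],[0,0,0,0]])

```text
t: 33.67
ee_pos: [0.4405, 0.1917, 0.3685]
ee_rot: [-0.108, -3.065, 0.011]
force: [-0.2, 0.5, -0.9]
width: 0.0477
```

```bash
python3 -c "
from h import *
plan(.464,.292,.2,90)
snap('av',(180,100,340,260),4,'scene')"
```

```text
t 33.67 pos [0.4405 0.1917 0.3685] jawyaw 85.97 toolz [-0.075 -0.005 -0.997] w 0.0477 F [-0.2  0.5 -0.9]
 world d [ 0.0235  0.1003 -0.1685]  tool d [-0.0288  0.1034  0.1658]  turn about tool z -4.0  q [-0.53  0.08  0.05  1.74 -0.04  1.39  1.03]
```

View pics/av.png

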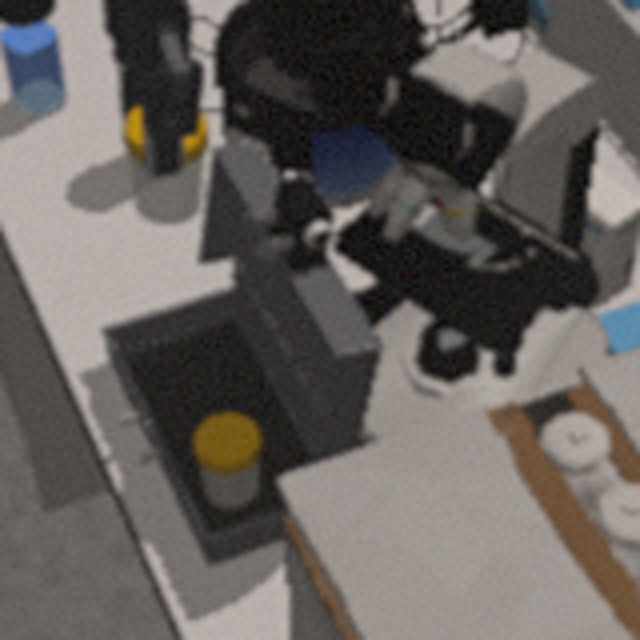

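Emit:
servo_tool(steps=[[-0.006,0.03,0,-4],[-0.006,0.035,0,0],[-0.006,0.035,0,0],[-0.005,0,0.03,0],[-0.003,0,0.03,0],[0,0,0.03,0],[0,0,0.03,0],[0,0,0,0],[0,0,0,0],[0,0,0,0],[0,0,0,0]])

```text
t: 34.63
ee_pos: [0.4638, 0.2969, 0.2456]
ee_rot: [-0.006, -3.074, -0.001]
force: [0.1, 0.5, -0.7]
width: 0.0474
```

```bash
python3 -c "
from h import *
plan(.466,.293,.06,90)"
```

```text
t 34.63 pos [0.4638 0.2969 0.2456] jawyaw 89.78 toolz [-0.068  0.001 -0.998] w 0.0474 F [ 0.1  0.5 -0.7]
 world d [ 0.0022 -0.0039 -0.1856]  tool d [-0.0148 -0.004   0.185 ]  turn about tool z -0.2  q [-0.62  0.28 -0.01  1.78 -0.04  1.14  0.96]
```

Emit:
servo_tool(steps=[[-0.003,-0.002,0.025,0],[-0.003,-0.002,0.025,0],[-0.003,0,0.025,0],[-0.003,0,0.025,0],[-0.001,0,0.025,0],[0,0,0.02,0],[0,0,0,0],[0,0,0,0],[0,0,0,0],[0,0,0,0]])

```text
t: 35.47
ee_pos: [0.4852, 0.3025, 0.118]
ee_rot: [-0.012, -3.111, -0.041]
force: [0.1, -0.7, -0.8]
width: 0.0477
```

```bash
python3 -c "
from h import *
plan(.466,.293,.055,90)
snap('aw',(190,120,330,240),5,'scene')"
```

```text
t 35.47 pos [0.4852 0.3025 0.118 ] jawyaw 89.54 toolz [-0.03   0.026 -0.999] w 0.0477 F [ 0.1 -0.7 -0.8]
 world d [-0.0192 -0.0095 -0.063 ]  tool d [ 0.0172 -0.0113  0.0632]  turn about tool z -0.5  q [-0.6   0.43 -0.01  1.89 -0.05  0.84  0.98]
```

View pics/aw.png

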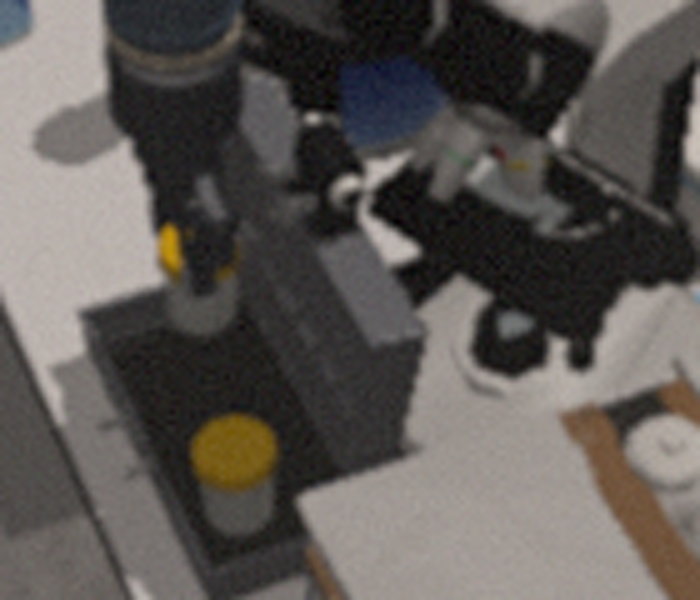

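Emit:
servo_tool(steps=[[0.01,-0.006,0,0],[0.01,-0.006,0,0],[0,0,0,0],[0,0,0,0],[0,0,0,0]])

```text
t: 35.93
ee_pos: [0.4641, 0.2902, 0.1227]
ee_rot: [-0.012, -3.117, -0.047]
force: [0.4, 0.2, -1.7]
width: 0.0473
```

```bash
python3 -c "
from h import *
plan(.466,.293,.055,90)"
```

```text
t 35.93 pos [0.4641 0.2902 0.1227] jawyaw 89.55 toolz [-0.024  0.03  -0.999] w 0.0473 F [ 0.4  0.2 -1.7]
 world d [ 0.0019  0.0028 -0.0677]  tool d [-0.0035  0.0007  0.0677]  turn about tool z -0.5  q [-0.6   0.39 -0.02  1.94 -0.05  0.81  0.98]
```

Emit:
servo_tool(steps=[[0,0,0.015,0],[0,0,0.015,0],[0,0,0.012,0],[0,0,0.01,0],[0,0,0,0],[0,0,0,0],[0,0,0,0],[0,0,0,0]])

```text
t: 36.6
ee_pos: [0.4653, 0.2934, 0.071]
ee_rot: [-0.012, -3.122, -0.053]
force: [-0.6, -0.5, -1.1]
width: 0.0478
```

```bash
python3 -c "
from h import *
plan(.466,.293,.054,90)
snap('ax',(190,120,330,240),5,'scene')"
```

```text
t 36.6 pos [0.4653 0.2934 0.071 ] jawyaw 89.55 toolz [-0.019  0.034 -0.999] w 0.0478 F [-0.6 -0.5 -1.1]
 world d [ 0.0007 -0.0004 -0.017 ]  tool d [-0.0011 -0.001   0.0169]  turn about tool z -0.5  q [-0.6   0.46 -0.02  1.98 -0.05  0.7   0.98]
```

View pics/ax.png

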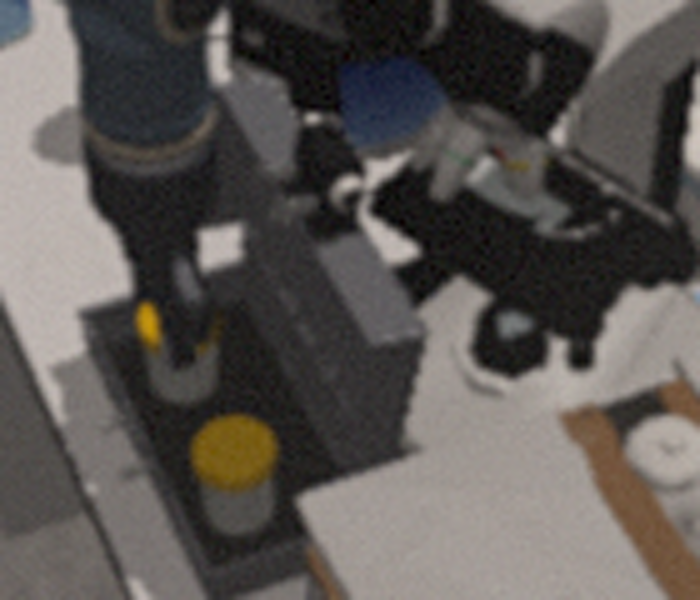

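Emit:
servo_tool(steps=[[0,0,0.006,0],[0,0,0.006,0],[0,0,0.003,0],[0,0,0,0],[0,0,0,0],[0,0,0,0]])

```text
t: 37.15
ee_pos: [0.4659, 0.2946, 0.0559]
ee_rot: [-0.012, -3.124, -0.055]
force: [0.1, 0.1, -1.0]
width: 0.0478
```

Emit:
servo_tool(steps=[[0,0,0.002,0],[0,0,0,0],[0,0,0,0]])

```text
t: 37.4
ee_pos: [0.466, 0.2948, 0.0538]
ee_rot: [-0.012, -3.125, -0.056]
force: [-0.2, 0.3, -1.0]
width: 0.0479
```

Emit:
servo_tool(steps=[[0,0,0.002,0],[0,0,0,0],[0,0,0,0]])

```text
t: 37.65
ee_pos: [0.4663, 0.295, 0.052]
ee_rot: [-0.012, -3.125, -0.056]
force: [-0.1, -1.1, -0.9]
width: 0.0475
```

Emit:
servo_tool(steps=[[0,0,0,0],[0,0,0,0],[0,0,0,0],[0,0,0,0],[0,0,0,0],[0,0,0,0]], hand=1)

```text
t: 38.15
ee_pos: [0.467, 0.2955, 0.0527]
ee_rot: [-0.012, -3.127, -0.058]
force: [-0.0, 0.2, -0.2]
width: 0.0856
```

Emit:
servo_tool(steps=[[0,0,-0.015,0],[0,0,-0.03,0],[0,0,-0.04,0],[0,0,-0.04,0],[0,0,-0.04,0],[0,0,-0.04,0],[0,0,-0.04,0],[0,0,-0.04,0],[0,0,0,0],[0,0,0,0],[0,0,0,0],[0,0,0,0]])

```text
t: 39.15
ee_pos: [0.47, 0.2835, 0.3504]
ee_rot: [-0.012, -3.125, -0.055]
force: [0.1, -0.2, -0.6]
width: 0.0855
```

```bash
python3 -c "
from h import *
plan(.59,.251,.33,90)
snap('ay',(190,120,330,240),5,'scene');snap('az')"
```

```text
t 39.15 pos [0.47   0.2835 0.3504] jawyaw 89.54 toolz [-0.016  0.036 -0.999] w 0.0855 F [ 0.1 -0.2 -0.6]
 world d [ 0.12   -0.0325 -0.0204]  tool d [-0.1205 -0.0323  0.0173]  turn about tool z -0.5  q [-0.6   0.18  0.    1.67 -0.04  1.29  0.98]
```

View pics/ay.png

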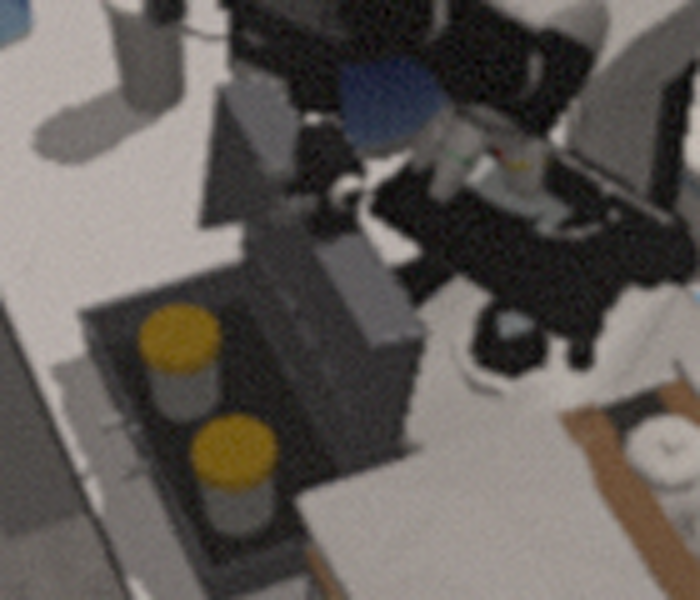

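View pics/az.png

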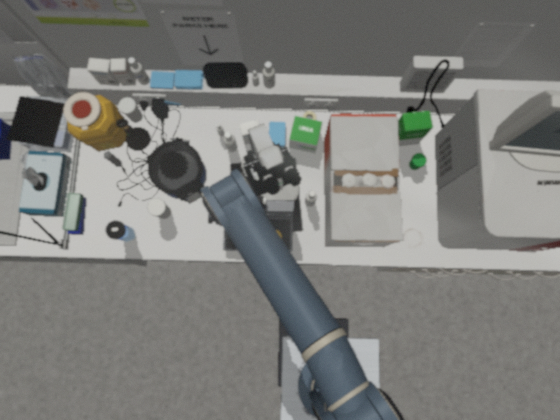

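Emit:
servo_tool(steps=[[-0.02,-0.008,0,0],[-0.025,-0.008,0,0],[-0.025,-0.008,0,0],[-0.02,-0.008,0.01,0],[-0.005,0,0.02,0],[0,0,0,0],[0,0,0,0],[0,0,0,0],[0,0,0,0]])

```text
t: 40.0
ee_pos: [0.5625, 0.2512, 0.305]
ee_rot: [-0.003, -3.106, -0.04]
force: [0.4, 0.1, 0.0]
width: 0.0855
```

```bash
python3 -c "
from h import *
plan(.566,.2515,.22,90)
x,y=ray('scene',190+180/5,120+331/5,.067)[:2]; print('pot2',x,y,x-.492,y-.2505)"
```

```text
t 40.0 pos [0.5625 0.2512 0.305 ] jawyaw 89.85 toolz [-0.036  0.026 -0.999] w 0.0855 F [0.4 0.1 0. ]
 world d [ 0.0035  0.0003 -0.085 ]  tool d [-0.0066 -0.0019  0.0848]  turn about tool z -0.1  q [-0.51  0.33  0.05  1.57 -0.06  1.26  1.13]
pot2 0.47791170368913566 0.29316080076037443 -0.014088296310864334 0.04266080076037443
```

Emit:
servo_tool(steps=[[-0.003,-0.001,0.015,0],[-0.003,-0.001,0.02,0],[0,0,0.02,0],[0,0,0.02,0],[0,0,0.008,0],[0,0,0,0],[0,0,0,0],[0,0,0,0],[0,0,0,0]])

```text
t: 40.75
ee_pos: [0.5656, 0.2583, 0.2307]
ee_rot: [0.011, -3.12, -0.056]
force: [-0.1, 0.5, -0.5]
width: 0.0852
```

```bash
python3 -c "
from h import *
plan(.566,.2515,.22,90)
snap('ba',(220,110,300,190),8,'scene')"
```

```text
t 40.75 pos [0.5656 0.2583 0.2307] jawyaw 90.39 toolz [-0.022  0.036 -0.999] w 0.0852 F [-0.1  0.5 -0.5]
 world d [ 0.0004 -0.0068 -0.0107]  tool d [-0.0006 -0.0072  0.0104]  turn about tool z 0.4  q [-0.5   0.38  0.04  1.67 -0.06  1.1   1.14]
```

View pics/ba.png

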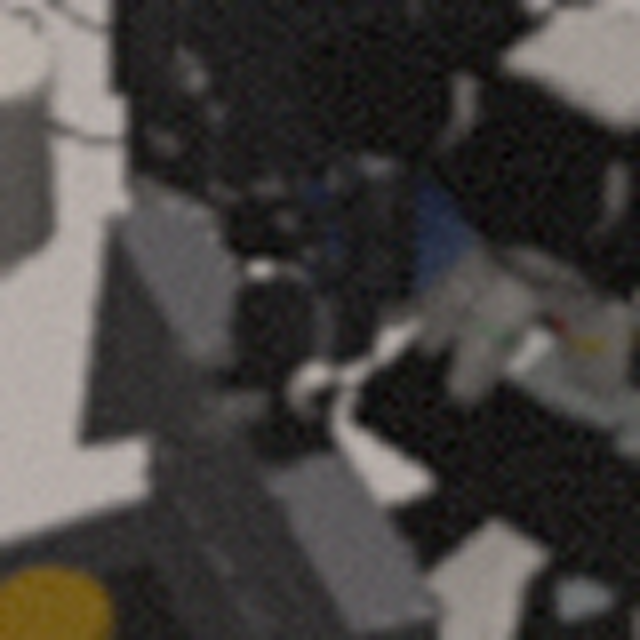

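Emit:
servo_tool(steps=[[0.003,-0.004,0.004,0],[0.003,-0.004,0.004,0],[0,0,0.004,0],[0,0,0,0],[0,0,0,0],[0,0,0,0],[0,0,0,0]])

```text
t: 41.38
ee_pos: [0.5598, 0.2496, 0.2198]
ee_rot: [0.01, -3.124, -0.059]
force: [-0.2, -0.3, -0.0]
width: 0.0852
```

```bash
python3 -c "
from h import *
plan(.562,.2515,.219,90)
snap('bb',(220,110,300,190),8,'scene')"
```

```text
t 41.38 pos [0.5598 0.2496 0.2198] jawyaw 90.33 toolz [-0.018  0.038 -0.999] w 0.0852 F [-0.2 -0.3 -0. ]
 world d [ 0.0022  0.0019 -0.0008]  tool d [-0.0022  0.0018  0.0008]  turn about tool z 0.3  q [-0.5   0.38  0.04  1.7  -0.06  1.06  1.15]
```

View pics/bb.png

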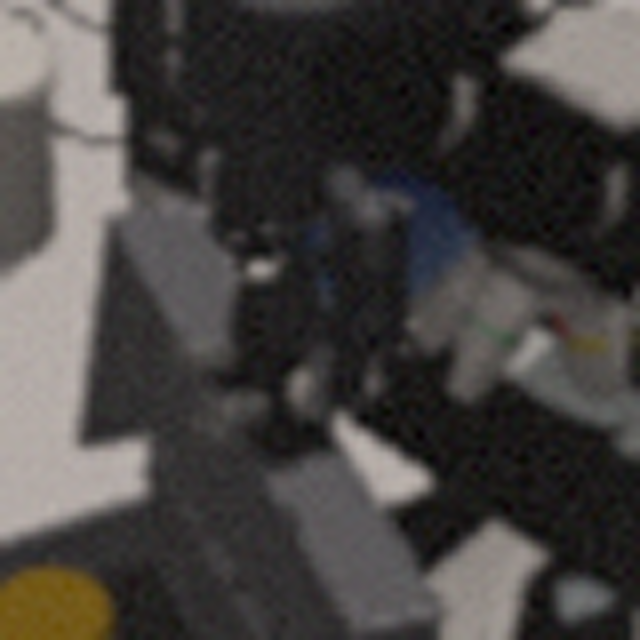

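Emit:
servo_tool(steps=[[0.005,0.001,0.003,0],[0,0,0,0],[0,0,0,0],[0,0,0,0],[0,0,0,0]])

```text
t: 41.85
ee_pos: [0.5542, 0.2514, 0.2166]
ee_rot: [0.011, -3.124, -0.059]
force: [0.4, -0.1, 0.1]
width: 0.0858
```

Emit:
servo_tool(steps=[[0,0,0,0],[0,0,0,0],[0,0,0,0],[0,0,0,0],[0,0,0,0],[0,0,0,0],[0,0,0,0]], hand=-1, squeeze=25)

```text
t: 42.43
ee_pos: [0.5546, 0.2532, 0.2184]
ee_rot: [0.012, -3.125, -0.064]
force: [-1.0, 0.6, 1.5]
width: 0.0482
```

```bash
python3 -c "
from h import *
plan(.562,.2515,.219,90)
snap('bc',(220,110,300,190),8,'scene')"
```

```text
t 42.43 pos [0.5546 0.2532 0.2184] jawyaw 90.43 toolz [-0.016  0.041 -0.999] w 0.0482 F [-1.   0.6  1.5]
 world d [ 0.0074 -0.0017  0.0006]  tool d [-0.0073 -0.0017 -0.0008]  turn about tool z 0.4  q [-0.5   0.37  0.04  1.71 -0.07  1.05  1.14]
```

View pics/bc.png

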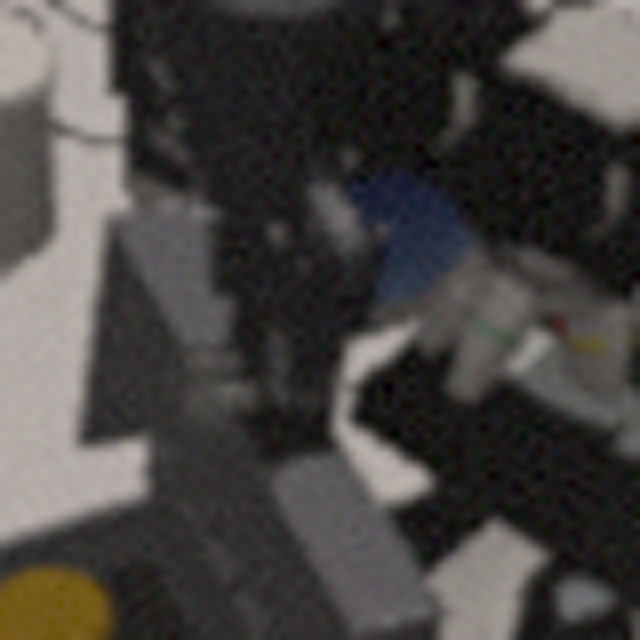

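```bash
python3 -c "
from h import *
off=np.array([-.0094,.0042,.0014])
arc(11,-.05,off)"
```

```text
t 42.48 pos [0.5546 0.2532 0.2184] theta 1.749 r 0.1466 toolz [-0.016  0.041 -0.999] w 0.0483 F [-0.6  0.9  1.6]
[7.3, 0.1, -0.3] [7.3, 0.1, 0.0] [7.3, 0.0, 0.4] [7.3, 0.0, 0.7] [7.2, 0.0, 1.1] [7.2, -0.0, 1.5] [7.1, -0.0, 1.8] [7.0, -0.0, 2.2] [6.9, -0.0, 2.5] [6.7, -0.1, 2.9] [6.6, -0.1, 3.2]
```

Emit:
servo_tool(steps=[[0.007,0,0,0],[0.007,0,0,0],[0.007,0,0.0005,0],[0.007,0,0.001,0],[0.007,0,0.001,0],[0.007,0,0.0015,0],[0.007,0,0.002,0],[0,0,0,0],[0,0,0,0]])

```text
t: 43.23
ee_pos: [0.5008, 0.2528, 0.2133]
ee_rot: [0.014, -3.13, -0.065]
force: [0.5, -0.0, 0.4]
width: 0.0485
```

```bash
python3 -c "
from h import *
off=np.array([-.0094,.0042,.0014])
arc(11,-.05,off)
snap('bd',(190,110,290,230),5,'scene')"
```

```text
t 43.23 pos [0.5008 0.2528 0.2133] theta 1.378 r 0.1467 toolz [-0.011  0.041 -0.999] w 0.0485 F [ 0.5 -0.   0.4]
[6.9, 0.4, 2.4] [6.8, -0.0, 2.6] [6.7, -0.1, 3.0] [6.5, -0.1, 3.3] [6.4, -0.1, 3.6] [6.2, -0.1, 3.9] [6.0, -0.1, 4.2] [5.8, -0.1, 4.5] [5.5, -0.1, 4.8] [5.3, -0.2, 5.1] [5.0, -0.2, 5.3]
```

View pics/bd.png

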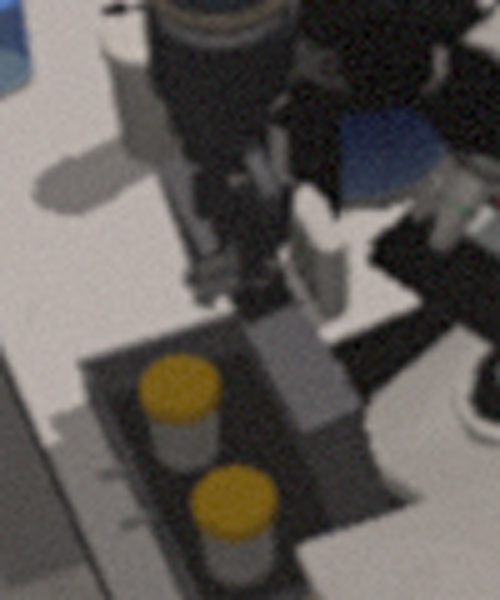

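Tracking well; the handle is held and the lid follows.

Emit:
servo_tool(steps=[[0.007,0,0.0025,0],[0.0065,0,0.003,0],[0.0065,0,0.003,0],[0.0065,0,0.0035,0],[0.0065,0,0.0035,0],[0.006,0,0.004,0],[0.006,0,0.004,0],[0.0055,0,0.0045,0],[0,0,0,0],[0,0,0,0]])

```text
t: 44.12
ee_pos: [0.4426, 0.2523, 0.182]
ee_rot: [0.014, -3.125, -0.061]
force: [-0.3, -0.1, 0.6]
width: 0.0486
```

```bash
python3 -c "
from h import *
off=np.array([-.0094,.0042,.0014])
arc(12,-.05,off)"
```

```text
t 44.12 pos [0.4426 0.2523 0.182 ] theta 0.925 r 0.1477 toolz [-0.016  0.039 -0.999] w 0.0486 F [-0.3 -0.1  0.6]
[4.4, 0.7, 6.0] [5.0, -0.2, 5.4] [4.7, -0.2, 5.6] [4.4, -0.2, 5.9] [4.1, -0.2, 6.1] [3.8, -0.2, 6.3] [3.5, -0.2, 6.4] [3.2, -0.2, 6.6] [2.8, -0.2, 6.8] [2.5, -0.2, 6.9] [2.1, -0.3, 7.0] [1.8, -0.3, 7.1]
```

Emit:
servo_tool(steps=[[0.0045,0,0.006,0],[0.005,0,0.0055,0],[0.0045,0,0.0055,0],[0.0045,0,0.006,0],[0.004,0,0.006,0],[0.004,0,0.0065,0],[0.0035,0,0.0065,0],[0.003,0,0.0065,0],[0,0,0,0],[0,0,0,0]])

```text
t: 44.95
ee_pos: [0.4024, 0.2521, 0.1285]
ee_rot: [0.012, -3.116, -0.053]
force: [-2.3, -0.1, 1.5]
width: 0.0484
```

```bash
python3 -c "
from h import *
off=np.array([-.0094,.0042,.0014])
arc(12,-.05,off)
snap('be',(190,130,290,250),5,'scene')"
```

```text
t 44.95 pos [0.4024 0.2521 0.1285] theta 0.472 r 0.1501 toolz [-0.025  0.034 -0.999] w 0.0484 F [-2.3 -0.1  1.5]
[-0.9, 0.8, 8.2] [2.1, -0.2, 7.0] [1.7, -0.2, 7.1] [1.3, -0.2, 7.2] [1.0, -0.2, 7.3] [0.6, -0.2, 7.3] [0.2, -0.2, 7.3] [-0.1, -0.2, 7.3] [-0.5, -0.3, 7.3] [-0.9, -0.3, 7.3] [-1.2, -0.3, 7.2] [-1.6, -0.3, 7.2]
```

View pics/be.png

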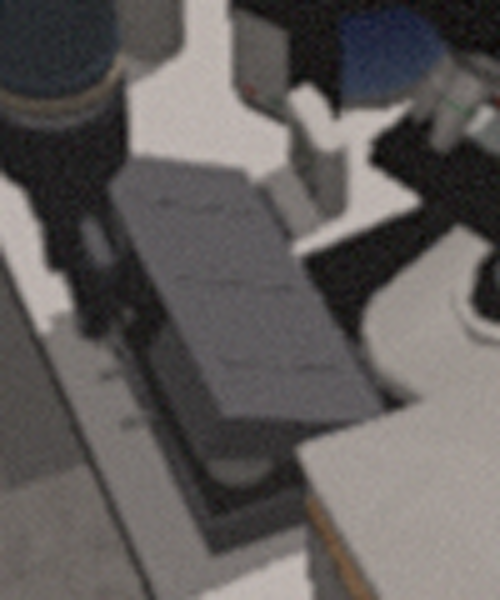

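Emit:
servo_tool(steps=[[-0.001,0,0.008,0],[0.0015,0,0.007,0],[0.001,0,0.007,0],[0.001,0,0.007,0],[0.0005,0,0.007,0],[0,0,0.007,0],[0,0,0.007,0],[0,0,0.007,0],[0,0,0,0],[0,0,0,0]])

```text
t: 45.83
ee_pos: [0.3913, 0.2519, 0.0663]
ee_rot: [0.016, -3.103, -0.043]
force: [-3.4, -1.5, 0.6]
width: 0.0484
```

```bash
python3 -c "
from h import *
off=np.array([-.0094,.0042,.0014])
arc(4,-.03,off)
snap('bf',(190,130,290,250),5,'scene')"
```

```text
t 45.83 pos [0.3913 0.2519 0.0663] theta 0.048 r 0.1504 toolz [-0.038  0.027 -0.999] w 0.0484 F [-3.4 -1.5  0.6]
[-4.2, 1.1, 4.1] [-0.5, -0.1, 4.4] [-0.7, -0.1, 4.3] [-0.8, -0.1, 4.3]
```

View pics/bf.png

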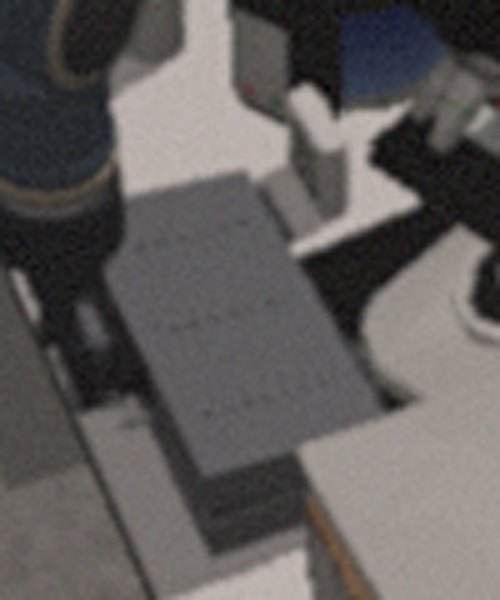

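Emit:
servo_tool(steps=[[-0.003,0,0.004,0],[-0.001,0,0.004,0],[0,0,0.004,0],[0,0,0.004,0],[0,0,0,0],[0,0,0,0]])

```text
t: 46.38
ee_pos: [0.3933, 0.2519, 0.0509]
ee_rot: [0.019, -3.1, -0.04]
force: [-3.1, 0.3, -0.3]
width: 0.0483
```

```bash
python3 -c "
from h import *
off=np.array([-.0094,.0042,.0014])
arc(1,-.03,off)"
```

```text
t 46.38 pos [0.3933 0.2519 0.0509] theta -0.055 r 0.1499 toolz [-0.041  0.026 -0.999] w 0.0483 F [-3.1  0.3 -0.3]
[-4.1, 1.1, 3.7]
```

```bash
python3 -c "
from h import *
snap('bg',(190,150,260,230),8,'scene')"
```

```text
(no output)
```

View pics/bg.png

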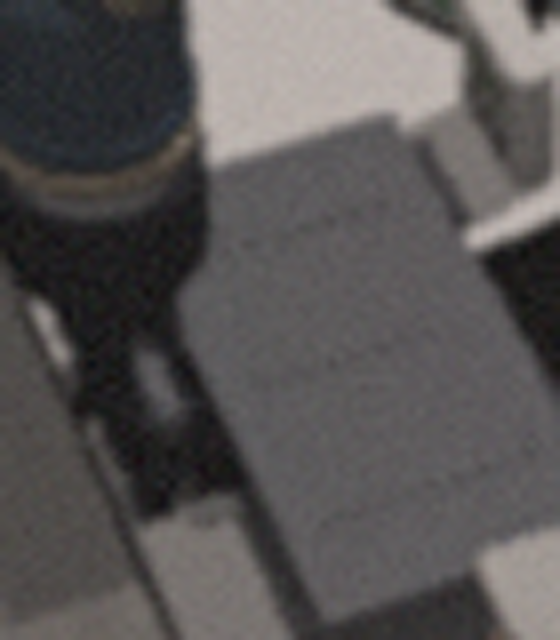

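Emit:
servo_tool(steps=[[-0.002,0,0.003,0],[0,0,0.002,0],[0,0,0,0]])

```text
t: 46.68
ee_pos: [0.3937, 0.2519, 0.05]
ee_rot: [0.016, -3.096, -0.038]
force: [-3.4, -0.7, -1.2]
width: 0.0482
```

Emit:
servo_tool(steps=[[0,0,0.002,0],[0,0,0,0],[0,0,0,0],[0,0,0,0],[0,0,0,0]], hand=1)

```text
t: 47.1
ee_pos: [0.3993, 0.2548, 0.0491]
ee_rot: [0.014, -3.107, -0.049]
force: [0.8, 0.1, -0.2]
width: 0.0857
```

Emit:
servo_tool(steps=[[0,0,-0.01,0],[0,0,-0.02,0],[0,0,-0.03,0],[0,0,-0.04,0],[0,0,-0.04,0],[0,0,-0.04,0],[0,0,-0.04,0],[0,0.035,0,0],[0,0.035,0,0],[0,0.035,0,0],[0,0.035,0,0],[0,0,0,0]])

```text
t: 48.1
ee_pos: [0.4121, 0.391, 0.2975]
ee_rot: [-0.004, -3.124, -0.072]
force: [-0.4, 0.1, -0.0]
width: 0.0856
```

```bash
python3 -c "
from h import *
plan(.4,.25,.2,90)
im=(sum(arm.get_image('scene').astype(float) for _ in range(4))/4).astype(np.uint8)[:,:,::-1]
a=cv2.imread('pics/scene0.png')
b=lambda i:cv2.convertScaleAbs(cv2.resize(i[165:245,195:245],None,fx=7,fy=7,interpolation=cv2.INTER_CUBIC),alpha=1.5)
cv2.imwrite('pics/bh.png',np.hstack([b(a),b(im)]))"
```

```text
t 48.1 pos [0.4121 0.391  0.2975] jawyaw 89.83 toolz [-0.016  0.046 -0.999] w 0.0856 F [-0.4  0.1 -0. ]
 world d [-0.0121 -0.141  -0.0975]  tool d [ 0.0101 -0.1454  0.0911]  turn about tool z -0.2  q [-0.75  0.23 -0.08  1.72 -0.03  1.17  0.76]
```

View pics/bh.png

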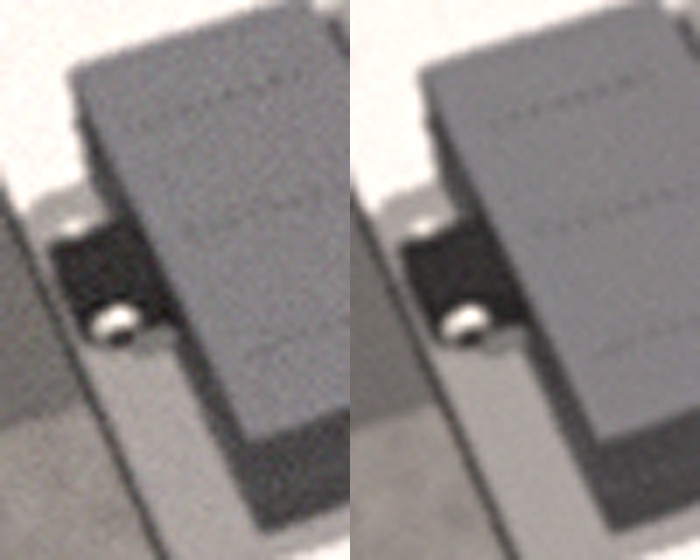

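```bash
python3 -c "
from h import *
for cam,hb,rb in(('scene',(198,188,228,216),(150,60,200,140)),('top',(240,238,275,262),(330,170,400,215))):
  im=(sum(arm.get_image(cam).astype(float) for _ in range(5))/5)
  ref=cv2.imread(f'pics/{cam}0.png')[:,:,::-1].astype(float) if cam=='scene' else cv2.imread('pics/top1.png')[:,:,::-1].astype(float)
  g=lambda i,b:cv2.cvtColor(i.astype(np.float32),cv2.COLOR_RGB2GRAY)[b[1]:b[3],b[0]:b[2]].astype(np.float64)
  for b in(hb,rb):
    w=cv2.createHanningWindow((b[2]-b[0],b[3]-b[1]),cv2.CV_64F); print(cam,b,np.round(cv2.phaseCorrelate(g(ref,b),g(im,b),w),3), abs(g(ref,b)-g(im,b)).mean().round(1))
hh=hp(.09)-hp(0); print('px shift for .09:',(proj('scene',hp(.09))-proj('scene',hp(0))).round(2),(proj('top',hp(.09))-proj('top',hp(0))).round(2))
arm_im=arm.get_image('top'); cv2.imwrite('pics/bi.png',arm_im[:,:,::-1])
"
```

```text
Traceback (most recent call last):
ValueError: setting an array element with a sequence. The requested array has an inhomogeneous shape after 1 dimensions. The detected shape was (2,) + inhomogeneous part.
```

```bash
python3 -c "
from h import *
for cam,hb,rb in(('scene',(198,188,228,216),(195,60,245,140)),('top',(240,238,275,262),(330,170,400,215))):
  im=(sum(arm.get_image(cam).astype(float) for _ in range(5))/5)
  ref=cv2.imread(f'pics/{cam}0.png')[:,:,::-1].astype(float) if cam=='scene' else cv2.imread('pics/top1.png')[:,:,::-1].astype(float)
  g=lambda i,b:cv2.cvtColor(i.astype(np.float32),cv2.COLOR_RGB2GRAY)[b[1]:b[3],b[0]:b[2]].astype(np.float64)
  for b in(hb,rb):
    w=cv2.createHanningWindow((b[2]-b[0],b[3]-b[1]),cv2.CV_64F); print(cam,b,cv2.phaseCorrelate(g(ref,b),g(im,b),w), abs(g(ref,b)-g(im,b)).mean().round(1))
print('px shift for .09:',(proj('scene',hp(.09))-proj('scene',hp(0))).round(2),(proj('top',hp(.09))-proj('top',hp(0))).round(2))
arm_im=arm.get_image('top'); cv2.imwrite('pics/bi.png',arm_im[:,:,::-1])
"
```

```text
scene (198, 188, 228, 216) ((-0.1752435662231484, 0.030218413879612882), 0.9320772166572728) 2.3
scene (195, 60, 245, 140) ((0.06376824112813395, 0.022774794694065292), 0.9251494359779883) 3.2
top (240, 238, 275, 262) ((-0.08041690414574632, -0.2862996191815128), 0.9882257821803726) 2.2
top (330, 170, 400, 215) ((-0.07561971770883247, 0.4193351433180972), 0.9232640969503333) 3.6
px shift for .09: [-0.65 -2.69] [-0.24 -0.14]
```

View pics/bi.png

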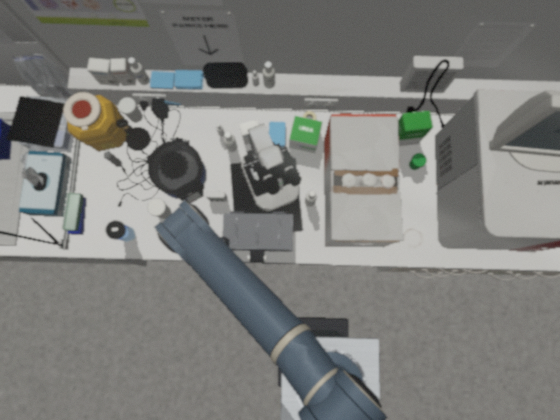

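```bash
python3 -c "
from h import *
print(arm.job_done()); o=arm.get_obs(); print(o['t'],o['force'].round(1))"
```

```text
the job is handed in; nothing more can be done
None
the job is handed in; nothing more can be done
```

The job is handed in at about 49 s. I pinched both buttons, lifted the lid back to its stop and let go. I then stood the two yellow-capped pots that were present in the tray, at about x −15, y −53 mm and x −14, y +43 mm in the case frame. No third yellow cap was in view, so I took pot_2 as absent. I pinched the handle again, brought the lid down and released it.

**Last checks**
- **Pots:** both stood upright inside the case in the last picture before the lid was shut. I could not see them after that.
- **Lid:** the handle sits within about 0.03 px vertically of its starting image, where an unlatched lid at 0.09 rad would show about 2.7 px, so the lid reads as fully latched.
- **Buttons:** both look sprung out as at the start. This is by eye only; I did not test the catches by pulling.
- **Bystanders:** the white pot, timer and spray show no visible shift.
- **Robot:** the arm was clear of everything at about 0.3 m height.

**What did not agree**
- The reported tool position lagged for a few rows after each fast move.
- The fingers also appeared about 5 mm off the reported position in the pictures.
- During the opening lift the fingers slid from the buttons onto the handle block. The lid was already up by then and kept following the hand.

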